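# Wedge the sprung catch open and take the slide bar out of the fixture

### The arm

A 6-joint arm with a two-finger parallel gripper is mounted at the origin on the work surface; the furniture and walls round the work are solid. World frame = base frame: x ahead of the robot, y to its left, z up, the work surface at z = 0. Lengths are in mm, angles in rad, forces in N, time in s.
With the tool pointing down it reaches from about 350 to 975 mm from the base axis. Payload 7.1 kg.
Tool frame: the origin (TCP) lies at the very end of the fingers, on their centre line; the grasp point (between the pads) lies 19 mm behind it; z points along the fingers, y is the direction in which the jaws open and shut (so a half turn about z gives the same grasp; the last joint's range is limited). The gripper opens to 88 mm and grips with 3 to 60 N. Pads are 20 mm wide; open, the fingers measure 115 mm over their backs; the gripper's body (75 mm by 178 mm) begins 61 mm behind the grasp point.
Start: joints at [1.211, 0.423, 1.63, -0, 1.089, -0.019], TCP at [208.869, 589.049, 202.275] pointing down, gripper open.
Joint ranges: [-3, 3], [-0.9, 2.11], [0.09, 2.58], [-1.31, 4.45], [0.11, 2.69], [-2.54, 2.54]. Speed limits (rad/s): [2.39, 2.39, 3.01, 3.14, 3.14, 3.14].

### API

Orientations are given as a rotation vector (axis times angle).
In Python, from workcell import ctrl, imaging gives the robot as it stands. The module is installed in compiled form; this text tells all that it offers.
- The arm moves only by the shell command python3 -m pendant 'ROWS'. ROWS is JSON, a list of rows, each an object with "turn": the turn, a rotation vector about the world's x, y, z in rad, a list of three; "dp": the shift along the world's x, y, z in m, a list of three; "claw": the finger opening in m, from 0 to 0.0878. A call has 1 to 8 rows; each row is the pose to reach, as a shift and turn from the pose commanded when the call began; what a row does not reach only later rows make up. A row lasts 1/10 s, in which the tool goes at most 50 mm and 8.59 degrees, less where a joint would pass 70% of its speed; a pose out of reach is approached as far as the arm can. A call with a gripper value outside its range is refused whole. The fingers move at their own pace and stop on an object; the grip force is fixed at half the most. Time passes only in rows, so rows that repeat a pose let the fingers close. It gives the time, the measured TCP pose, the force and the opening at its end, in the units of the state.
- ctrl.get_obs(): the state, without advancing time (a new reading comes with each control period).
- imaging.get_image(name): name is "scene" or "side" or "wrist"; returns a dict with "pixels" (420x560x3 uint8, blue, green, red), "fov_y" (degrees; the focal length in pixels is half the picture's height over the tangent of half this angle, whatever the lens; pixels are square), "cx", "cy" (the principal point, pixels), "xyz" and "rotation" of the camera in the world. Camera axes: x right, y up, looking along -z (the intrinsics and any distortion apply to the point x, -y, -z); pixel columns grow to the right and rows downward; lengths in mm; the calibration is good to about 2 mm. The wrist camera is an equidistant fisheye: a pixel r from the principal point sees the ray r / f radians off the axis. A picture is of the moment at which its call begins. There is no depth.
- ctrl.close_job(): hands the job in, once; it reports no verdict.
The state is a dict: "t": time; "qpos": joint angles; "qvel": joint speeds; "joint_torque": joint torques, N m; "ee_pos": TCP position; "orientation": TCP orientation; "ft_force": force on the tool from outside, world axes, zero at the start; "moment": the same for the moment, N m; "width": finger opening in mm.
Only numpy, scipy, OpenCV 4.12 (cv2) and the standard library are available. Lean on these libraries where they do the work, as an engineer would, in place of code of your own. Each camera call takes 0.05 s, during which the arm holds its last target.

### The job

The slide bar is locked in the inclined fixture by a red-nosed sprung catch. Push the wooden wedge, tip first, into the channel between the blue post and the sliding catch until its full thickness holds the catch open, and let go of it; then slide the bar a few millimetres toward the catch, clear of the fixed lip at its other end, lift it out, set it down gently in the grey tray, flat with its bronze side down, and leave the wedge holding the catch open for the next bar. Leave the two stones and the bottle where they are.

Things in the scene. Friction and masses are not known exactly. Their poses are not given: they have to be found in the camera images.
- fixture: Fixed workholding fixture. Origin on the bench; x points away from the robot at yaw 0, z up. Grey base plate x -28 to 64, y -79 to 154 mm, top at z 24. Its inclined bed carries the bar, the wedge channel lies at its +y end. Tallest parts: the catch's arm, up to z 107 for x -5 to 32, y 57 to 120; a blue end block at y 142 to 152, x -24 to 30, up to z 84.
- bed (a point): Middle of the fixture's bed, at (0, 0, 62) mm of its frame. Leans 25 deg away from the robot: outward normal (0.423, 0, 0.906) in fixture axes, width direction u = (0.906, 0, -0.423). A 6 mm high ledge stands at the lower long edge (14 to 20 mm out along u). At the -y end a fixed lip, its edge at y -61.5, covers 3.5 mm of the bar, 1.5 mm above it: with the catch wedged open, slide the bar 6.5 mm toward +y, then lift it.
- channel (a point): Front foot of the wedge channel, at (-24, 97, 24) mm of the fixture. The channel runs along fixture +x from here, open in front and above; floor z 24. -y side: face y 97 of the fixed blue post (54 long, to z 84). +y side: the sliding catch's steel face, y 106 when shut (gap 9 mm), 78 long. Flared lips reach 9 mm forward and up to z 60. Two guide rods cross at z 70 to 78.
- catch (a joint): Sliding catch: 0 = shut, grows in m as it slides along fixture +y (max 0.020). A spring pushes it shut, 3 N at 0 and 5 N at 0.014. Shut, its red nose covers the last 4 mm of the bar's +y end, 1.5 mm above it (edge at fixture y 61), and its stop face at y 66.5 keeps the bar from sliding out from under the lip at the other end. The wedge's full thickness holds it at 0.014.
- catch_nose (a point): Free edge of the red nose of the catch, middle of its underside (moves with the catch).
- slide_bar: Slide bar 26 x 130 x 35 mm (x, y, z), 0.5 to 0.8 kg: bronze lower part 22 mm high, ground steel top. Origin at the centre of its bronze underside, y along its length, z through its height. It starts with its underside on the bed, length along fixture y, z along the bed's normal (leaning 25 deg toward fixture +x).
- wedge: Loose light wooden wedge 126 x 23 x 36 mm, 0.09 kg, on edge on the pad, z up. Origin on its underside, mid grip area (dark grooves). Parallel part x -20 to 46, faces y +-11.5. Then the +y face tapers toward the straight -y face as far as the tip at x 106, 4 mm thick (y -11.5 to -7.5). In place: axes as the fixture's, straight face on the blue post, origin near fixture (-42, 109, 24) mm.
- tray: Fixed open grey tray 100 x 170 x 16 mm (x, y, z), walls 5 mm, black lining, inner floor 5 mm above the bench, inner space 90 x 160 mm. Origin on the bench under its centre. The bar lies along its y axis (either way round).
- cork_pad: Fixed cork pad 120 x 170 x 5 mm on which the wedge and the brown stone lie; origin on the bench under its centre.
- oilstone_a: Bystander: brown stone stick 13 x 100 x 13 mm lying beside the wedge on the pad, toward the robot. Origin centre of underside.
- oilstone_b: Bystander: dark stone 25 x 75 x 10 mm lying beyond the fixture. Origin centre of underside.
- desk_fan: Fixed black desk fan, an obstacle right of the work: its caged head, about 350 mm wide, reaches up to z 400 mm, 210 mm deep. Origin on the bench under its foot. Pass in front of it or above it.
- wash_bottle: Bystander: white wash bottle, 69 mm wide, 250 mm tall with its tube, standing beyond the +y end of the fixture. Origin centre of underside.

How it is judged (in metres and radians):
On the way, in this order (a step that is already met when the one before it is completed fails the run):
1. the wedge alone holds the catch open, nothing of the robot on wedge or catch, the bar still in its bed (value of joint catch above 0.0115 m and x of wedge in the frame of fixture between -0.07 and 0 m and y of wedge in the frame of fixture between 0.1 and 0.12 m and z of wedge in the frame of fixture below 0.032 m and contact force between each of the arm, the fingers and wedge below 0.3 N and contact force between each of the fingers, the arm and fixture below 0.3 N and distance of slide_bar from where it was at the start of the episode below 0.008 m), for 0.2 s.
2. the bar is lifted clear of the fixture while the wedge holds the catch open (value of joint catch above 0.0115 m and x of wedge in the frame of fixture between -0.07 and 0 m and y of wedge in the frame of fixture between 0.1 and 0.12 m and z of wedge in the frame of fixture below 0.032 m and distance of slide_bar from where it was at the start of the episode above 0.06 m and contact force between slide_bar and fixture below 0.3 N), for 0.1 s.
At the end, for the whole second after the job is handed in: The bar lies flat (within 0.1 rad), bronze side down, at rest on the floor of the tray and released; the wedge still stands in the channel and alone holds the catch open by more than 11.5 mm (value of joint catch above 0.0115 m and x of wedge in the frame of fixture between -0.07 and 0 m and y of wedge in the frame of fixture between 0.1 and 0.12 m and z of wedge in the frame of fixture below 0.032 m and x of slide_bar in the frame of tray between -0.034 and 0.034 m and y of slide_bar in the frame of tray between -0.02 and 0.02 m and z of slide_bar in the frame of tray between 0.002 and 0.009 m and angle between slide_bar's own z axis and vertical below 0.1 rad and linear speed of slide_bar below 0.02 m/s and contact force between the fingers and slide_bar below 0.3 N); the robot touches nothing.
It fails at once if a bystander (stone or bottle) is moved more than 25 mm (distance of any of oilstone_a, oilstone_b, wash_bottle from where it was at the start of the episode above 0.025 m).
It fails at once if the bar is slammed down into the tray (more than 100 N) (contact force between slide_bar and tray above 100 N).
It fails at once if the bar is dropped into the tray from more than about 10 mm (over 0.45 m/s when let go) (horizontal distance between slide_bar and tray below 0.1 m and linear speed of slide_bar above 0.45 m/s and contact force between the fingers and slide_bar below 0.3 N).
It also fails if it takes over 61 s, if anything falls off the work surface, if the arm or the gripper's body presses on something with over 40 N, if the wrist force passes 120 N, or if a joint passes its speed limit or range.

## Working session

There is one attempt and no reset: what is moved stays moved. The work goes in short steps, Python scripts to look and compute and a shell command to move; the robot and the scene stay as the last step left them, time stands still between calls to the robot, and variables do not carry over. Pictures are saved under pics/ and viewed, and the job is handed in when it is done.

```bash
mkdir -p pics; cat > h.py <<'E'
import numpy as np, cv2
from workcell import ctrl, imaging
def snap(n,out):
    d=imaging.get_image(n); cv2.imwrite(out,d['pixels'])
    import pickle; pickle.dump(d,open(out+'.pkl','wb')); return d
def load(out):
    import pickle; return pickle.load(open(out+'.pkl','rb'))
def f(d): return d['pixels'].shape[0]/2/np.tan(np.radians(d['fov_y'])/2)
def ray(d,u,v,fish=False):
    F=f(d); x=(u-d['cx'])/F; y=(v-d['cy'])/F
    if fish:
        r=np.hypot(x,y); s=np.sin(r)/max(r,1e-9); c=np.array([x*s,-y*s,-np.cos(r)])
    else: c=np.array([x,-y,-1.])
    R=np.array(d['rotation']); 
    w=R@c; return np.array(d['xyz']),w/np.linalg.norm(w)
def atz(d,u,v,z,fish=False):
    o,w=ray(d,u,v,fish); return o+w*(z-o[2])/w[2]
def proj(d,P,fish=False):
    R=np.array(d['rotation']); c=R.T@(np.array(P,float)-np.array(d['xyz'])); F=f(d)
    if fish:
        th=np.arctan2(np.hypot(c[0],c[1]),-c[2]); n=np.hypot(c[0],c[1])
        return np.array([d['cx']+F*th*c[0]/n, d['cy']-F*th*c[1]/n])
    return np.array([d['cx']+F*c[0]/-c[2], d['cy']-F*c[1]/-c[2]])
def crop(src,out,x0,y0,x1,y1,k):
    im=cv2.imread(src)[y0:y1,x0:x1]; cv2.imwrite(out,cv2.resize(im,None,fx=k,fy=k,interpolation=cv2.INTER_CUBIC))
E
python3 - <<'E'
from h import *
print(ctrl.get_obs())
for n in ['scene','side','wrist']:
    d=snap(n,f'pics/{n}0.png'); print(n,{k:v for k,v in d.items() if k!='pixels'})
E
```

```text
{'t': 0.0, 'qpos': array([ 1.21096508e+00,  4.23813289e-01,  1.63068975e+00, -1.60956472e-05,
        1.08859195e+00, -1.90382043e-02]), 'qvel': array([ 7.98273145e-04,  6.60809273e-04, -3.30368886e-04,  1.12771951e-03,
        9.74045182e-04,  3.88318087e-05]), 'joint_torque': array([ 1.37842952e-03, -5.44623399e+01, -2.73664051e+01,  6.43825997e-02,
        2.27791368e-02, -1.11513459e-04]), 'ee_pos': array([208.69324937, 588.50740778, 201.51901737]), 'orientation': array([-5.32672420e-01, -3.09583101e+00,  2.32166506e-03]), 'ft_force': array([-0.59858676, -0.18812879, -0.53829816]), 'moment': array([-0.04224651,  0.01378642, -0.01819138]), 'width': 87.71990166741014}
scene {'fov_y': 46.87436453151048, 'cx': 277.36678415734974, 'cy': 207.85769209749526, 'xyz': array([  44.56375423, -609.8126679 ,  576.69123444]), 'rotation': array([ 0.98150746, -0.30233301, -0.59396806])}
side {'fov_y': 49.62482278515452, 'cx': 281.48832241056994, 'cy': 214.2435269358586, 'xyz': array([1022.63902488, -205.24782394,  991.24780134]), 'rotation': array([0.4906006 , 0.27456793, 1.03698788])}
wrist {'fov_y': 65.70646984690485, 'cx': 276.3700181251231, 'cy': 207.48548405969726, 'xyz': array([141.96638641, 611.62749535, 383.50354294]), 'rotation': array([-0.23033046, -0.15944661,  1.22283804])}
```

```bash
sed -i "s/R=np.array(d\['rotation'\])/R=cv2.Rodrigues(np.array(d['rotation'],float))[0]/" h.py; grep -n Rodrig h.py
```

```text
14:    R=cv2.Rodrigues(np.array(d['rotation'],float))[0]; 
19:    R=cv2.Rodrigues(np.array(d['rotation'],float))[0]; c=R.T@(np.array(P,float)-np.array(d['xyz'])); F=f(d)
```

View pics/scene0.png

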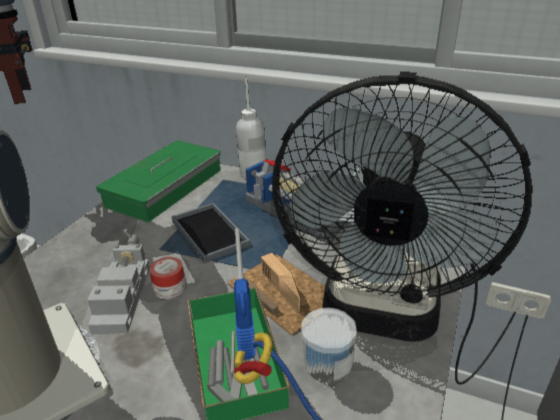

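View pics/side0.png

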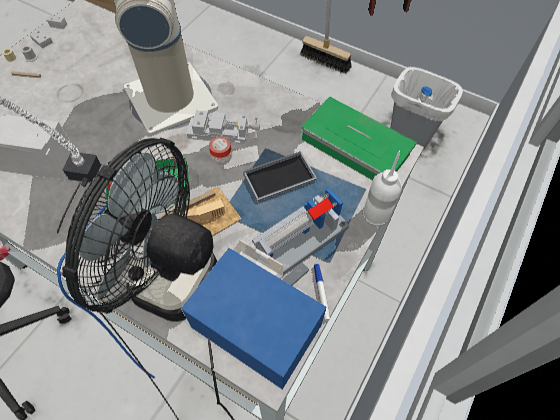

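View pics/wrist0.png

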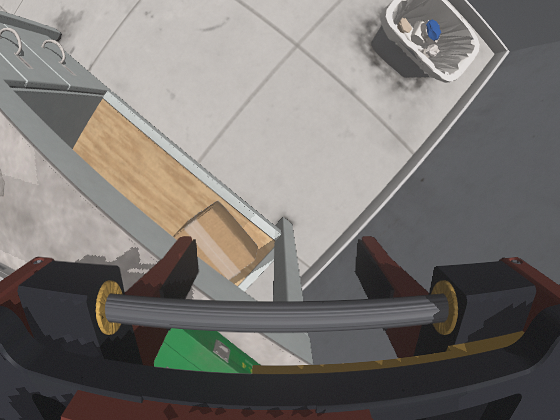

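```bash
python3 -c "
from h import *
crop('pics/side0.png','pics/s_fix.png',235,140,405,290,4.7)
crop('pics/side0.png','pics/s_pad.png',170,170,250,250,7)
crop('pics/scene0.png','pics/c_pad.png',160,130,340,330,4)
"
```

```text
(no output)
```

View pics/s_fix.png

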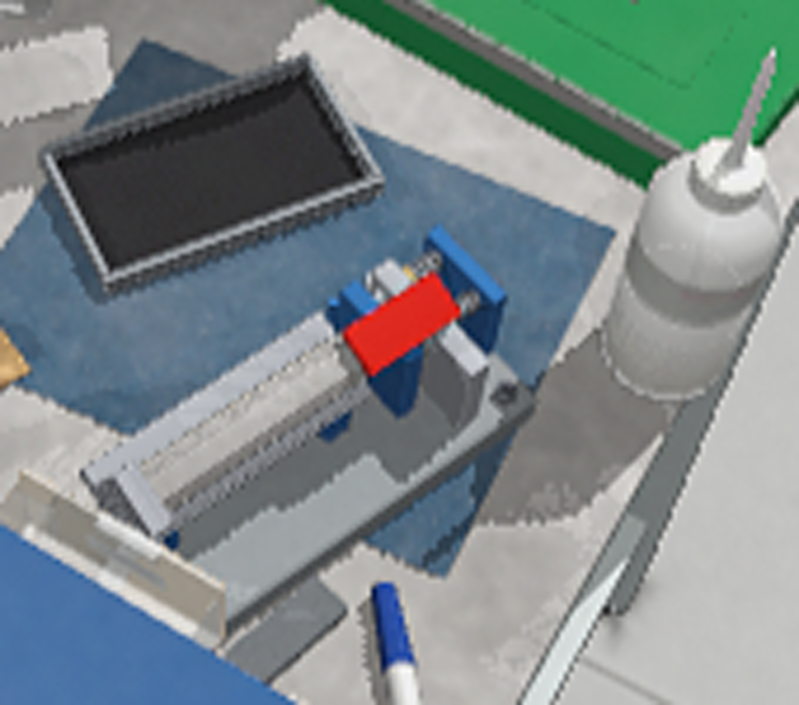

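View pics/s_pad.png

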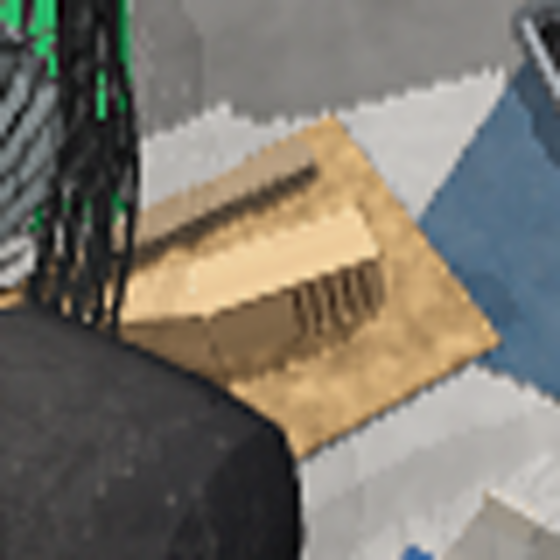

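View pics/c_pad.png

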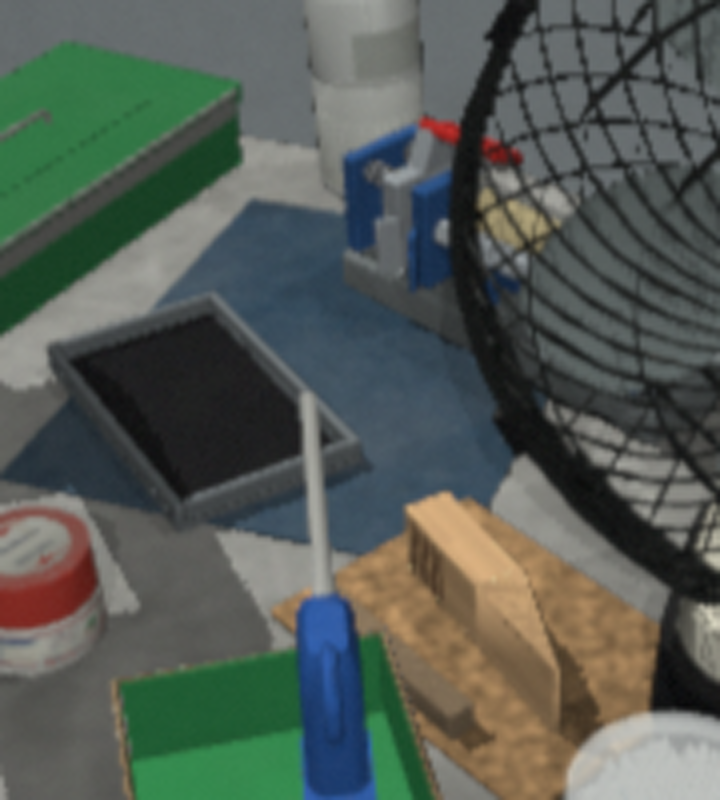

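```bash
cat > fit.py <<'E'
from h import *
from scipy.optimize import least_squares
def fit(obs,x0,fish=()):
    # obs: list of (d, fishflag, (u,v), (X,Y,Z))
    def res(p):
        c,s=np.cos(p[2]),np.sin(p[2]); r=[]
        for d,fi,uv,P in obs:
            W=[p[0]+c*P[0]-s*P[1],p[1]+s*P[0]+c*P[1],P[2]]
            r+=list(proj(d,W,fi)-np.array(uv))
        return r
    o=least_squares(res,x0,loss='soft_l1'); return o.x,np.array(res(o.x)).reshape(-1,2).round(1)
E
python3 - <<'E'
from fit import *
S=load('pics/side0.png');C=load('pics/scene0.png')
a=lambda u,v:(235+u/4.7,140+v/4.7)
c=lambda u,v:(160+u/4,130+v/4)
w=lambda u,v:(170+u/7,170+v/7)
print('tray corners',[atz(S,*a(*q),16).round(0) for q in [(45,155),(302,57),(383,183),(107,280)]])
print('tray scene',[atz(C,*c(*q),16).round(0) for q in [(50,348),(212,296),(362,440),(182,510)]])
print('plate',atz(S,*a(533,405),24).round(), atz(S,*a(428,235),84).round(),atz(S,*a(507,297),84).round())
print('sc', atz(C,*c(345,250),24).round(),atz(C,*c(345,157),84).round(),atz(C,*c(412,183),84).round())
print('wedge side z41',[atz(S,*w(*q),41).round() for q in [(360,208),(380,258),(205,318),(190,265)]])
print('wedge scene z41',[atz(C,*c(*q),41).round() for q in [(405,505),(445,492),(478,590),(525,575),(558,660)]])
print('pad side',[atz(S,*w(*q),5).round() for q in [(335,115),(500,340),(300,455)]])
print('stone',[atz(C,*c(*q),18).round() for q in [(470,710)]],[atz(S,*w(*q),18).round() for q in [(315,165)]])
E
```

```text
tray corners [array([364.,  64.,  16.]), array([374., 226.,  16.]), array([472., 220.,  16.]), array([455.,  56.,  16.])]
tray scene [array([370., 225.,  16.]), array([465., 217.,  16.]), array([454.,  52.,  16.]), array([356.,  58.,  16.])]
plate [634. 212.  24.] [549. 194.  84.] [600. 209.  84.]
sc [543. 201.  24.] [545. 198.  84.] [556. 150.  84.]
wedge side z41 [array([426., -30.,  41.]), array([448., -33.,  41.]), array([441., -96.,  41.]), array([419., -92.,  41.])]
wedge scene z41 [array([423., -31.,  41.]), array([443., -34.,  41.]), array([414., -98.,  41.]), array([ 436., -102.,   41.]), array([ 414., -152.,   41.])]
pad side [array([362., -14.,   5.]), array([479.,  -4.,   5.]), array([487., -86.,   5.])]
stone [array([ 383., -134.,   18.])] [array([387., -32.,  18.])]
```

```bash
cat >> h.py <<'E'
def Rv(v): return cv2.Rodrigues(np.array(v,float))[0]
E
python3 - <<'E'
from fit import *
S=load('pics/side0.png');C=load('pics/scene0.png');W=load('pics/wrist0.png')
o=ctrl.get_obs()
T=Rv(o['orientation']); Rc=Rv(W['rotation'])
M=T.T@Rc; t=T.T@(W['xyz']-o['ee_pos']); np.savez('cam.npz',M=M,t=t)
print('cam in tool',t,'\n',M.round(3),'view axis',-M[:,2])
print('fan foot',atz(S,215,290,0),atz(S,140,300,0),atz(C,330,300,0),atz(C,435,325,0))
for z in (0,100,200): print('bluebox',z,[atz(S,*q,z).round() for q in [(222,250),(325,308),(185,303),(270,365)]])
a=lambda u,v:(235+u/4.7,140+v/4.7)
c=lambda u,v:(160+u/4,130+v/4)
obs=[(S,0,a(428,235),(-24,142,84)),(S,0,a(505,298),(30,152,84)),(S,0,a(533,405),(64,154,24)),
(C,0,c(345,157),(-24,152,84)),(C,0,c(345,250),(-28,154,24)),(C,0,c(412,185),(-24,97,84))]
print(fit(obs,[592,51,.14]))
# fake view
for P,phi in [((470,-20,330),-.12),((480,0,330),0.1),((470,60,350),1.5)]:
    y=np.array([np.cos(phi),np.sin(phi),0]);z=np.array([0,0,-1.]);x=np.cross(y,z)
    T=np.c_[x,y,z]
    d=dict(W); d['xyz']=np.array(P)+T@t; d['rotation']=cv2.Rodrigues(T@M)[0].ravel()
    print(P,[proj(d,q,True).round() for q in [(432,-52,41),(414,-152,41),(592,51,62),(634,212,24),(550,-30,0),(545,198,84),(414,139,5)]])
E
```

```text
cam in tool [  70.59159882   -0.87604808 -181.8176438 ] 
 [[-0.     0.966  0.26 ]
 [ 1.    -0.     0.001]
 [ 0.001  0.26  -0.966]] view axis [-0.25985559 -0.00129488  0.96564662]
fan foot [ 616.92662235 -141.38181554    0.        ] [ 556.26951565 -300.55238127    0.        ] [ 475.20826873 -159.01827518    0.        ] [ 568.6862603  -305.25215463    0.        ]
bluebox 0 [array([532., -83.,   0.]), array([777.,  58.,   0.]), array([ 612., -214.,    0.]), array([ 826., -111.,    0.])]
bluebox 100 [array([581., -96., 100.]), array([801.,  31., 100.]), array([ 654., -213.,  100.]), array([ 846., -120.,  100.])]
bluebox 200 [array([ 631., -108.,  200.]), array([826.,   5., 200.]), array([ 695., -212.,  200.]), array([ 866., -130.,  200.])]
(array([5.87766022e+02, 5.27587629e+01, 1.08236424e-01]), array([[-1.1,  0.2],
       [ 0. ,  0.4],
       [ 0.5, -0.1],
       [ 0.1, -0.9],
       [-0.3, -0.3],
       [-0.2,  0.5]]))
(470, -20, 330) [array([255., 195.]), array([252., 257.]), array([358., 114.]), array([365.,  12.]), array([328., 167.]), array([314.,  10.]), array([229.,  72.])]
(480, 0, 330) [array([242., 202.]), array([227., 261.]), array([360., 146.]), array([391.,  47.]), array([319., 189.]), array([342.,  35.]), array([244.,  75.])]
(470, 60, 350) [array([203., 150.]), array([142., 145.]), array([277., 249.]), array([371., 255.]), array([228., 215.]), array([374., 217.]), array([324., 128.])]
```

```bash
python3 - <<'E'
from fit import *
S=load('pics/side0.png');C=load('pics/scene0.png')
crop('pics/side0.png','pics/s_fan.png',50,120,250,330,3)
def ring(p):
    c=p[:3];h=p[3];t=np.linspace(0,2*np.pi,90)
    n=np.array([np.cos(h)*np.cos(p[5]),np.sin(h)*np.cos(p[5]),np.sin(p[5])]); a=np.array([-np.sin(h),np.cos(h),0]); b=np.cross(n,a)
    return [c+p[4]*(np.cos(x)*a+np.sin(x)*b) for x in t]
def ext(d,p):
    q=np.array([proj(d,P) for P in ring(p)]); return np.r_[q.min(0),q.max(0)]
def res(p): return np.r_[ext(C,p)-[273,77,528,300], ext(S,p)-[67,139,190,312],(p[4]-175)/5]
for h in (-2.5,-3,-2):
    o=least_squares(res,[520,-220,215,h,175,0]); print(o.x.round(2),o.fun.round(1))
E
```

```text
[ 513.65 -229.77  215.85   -2.55  177.15   -0.  ] [-1.3  0.7  2.1 -0.8  0.9  1.   0.2 -2.   0.4]
[ 513.65 -229.77  215.85   -2.55  177.15   -0.  ] [-1.3  0.7  2.1 -0.8  0.9  1.   0.2 -2.   0.4]
[ 5.1685e+02 -2.4370e+02  2.1879e+02 -1.7100e+00  1.9724e+02 -3.0000e-01] [  0.1   1.2 -11.8  -5.3  -7.   -1.8  -5.   13.4   4.4]
```

View pics/s_fan.png

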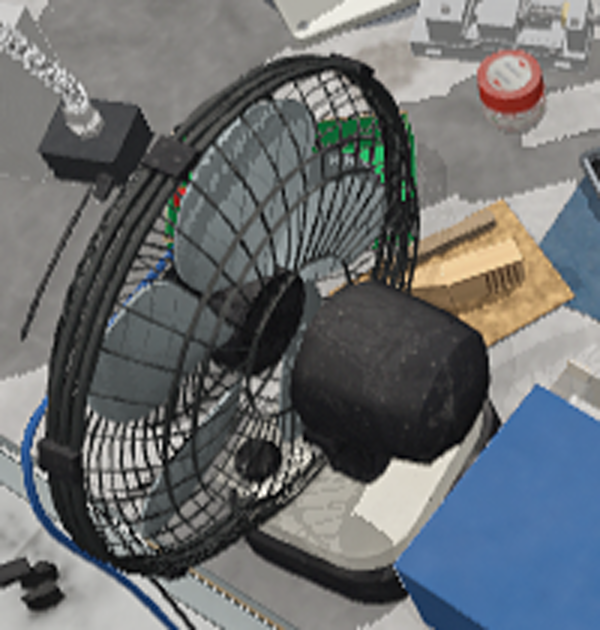

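```bash
python3 -m pendant '[{"dp":[0.12,-0.285,0.12],"turn":[0,0,-0.68],"claw":0.06},{"dp":[0.12,-0.285,0.12],"turn":[0,0,-0.68],"claw":0.06},{"dp":[0.12,-0.285,0.12],"turn":[0,0,-0.68],"claw":0.06},{"dp":[0.12,-0.285,0.12],"turn":[0,0,-0.68],"claw":0.06},{"dp":[0.12,-0.285,0.12],"turn":[0,0,-0.68],"claw":0.06},{"dp":[0.12,-0.285,0.12],"turn":[0,0,-0.68],"claw":0.06},{"dp":[0.12,-0.285,0.12],"turn":[0,0,-0.68],"claw":0.06}]'
python3 -m pendant '[{"dp":[0.12,-0.285,0.01],"turn":[0,0,-0.67],"claw":0.06},{"dp":[0.12,-0.285,0.01],"turn":[0,0,-0.67],"claw":0.06},{"dp":[0.12,-0.285,0.01],"turn":[0,0,-0.67],"claw":0.06},{"dp":[0.12,-0.285,0.01],"turn":[0,0,-0.67],"claw":0.06},{"dp":[0.12,-0.285,0.01],"turn":[0,0,-0.67],"claw":0.06},{"dp":[0.12,-0.285,0.01],"turn":[0,0,-0.67],"claw":0.06},{"dp":[0.12,-0.285,0.01],"turn":[0,0,-0.67],"claw":0.06},{"dp":[0.12,-0.285,0.01],"turn":[0,0,-0.67],"claw":0.06}]'
python3 - <<'E'
from h import *
d=snap('wrist','pics/w1.png'); o=ctrl.get_obs(); print(o['ee_pos'],o['orientation'],o['qpos'],d['xyz'])
cv2.imwrite('pics/w1b.png',cv2.resize(d['pixels'],None,fx=1.4,fy=1.4,interpolation=cv2.INTER_CUBIC))
E
```

```text
t: 0.85
ee_pos: [329.5, 301.7, 323.5]
orientation: [1.536, 2.74, 0.001]
ft_force: [-0.3, -0.0, -0.4]
width: 59.7
t: 1.65
ee_pos: [449.0, 17.7, 332.0]
orientation: [-2.354, -2.08, 0.001]
ft_force: [-0.6, 0.8, 0.7]
width: 60.0
[448.54893773  18.9103993  331.95295433] [-2.35181245e+00 -2.08148261e+00  6.46515396e-04] [1.52876209e-02 1.21884769e-02 1.84982691e+00 4.78157482e-04
 1.28051299e+00 1.36954096e-01] [457.92787694  87.18353373 513.9318378 ]
```

View pics/w1b.png

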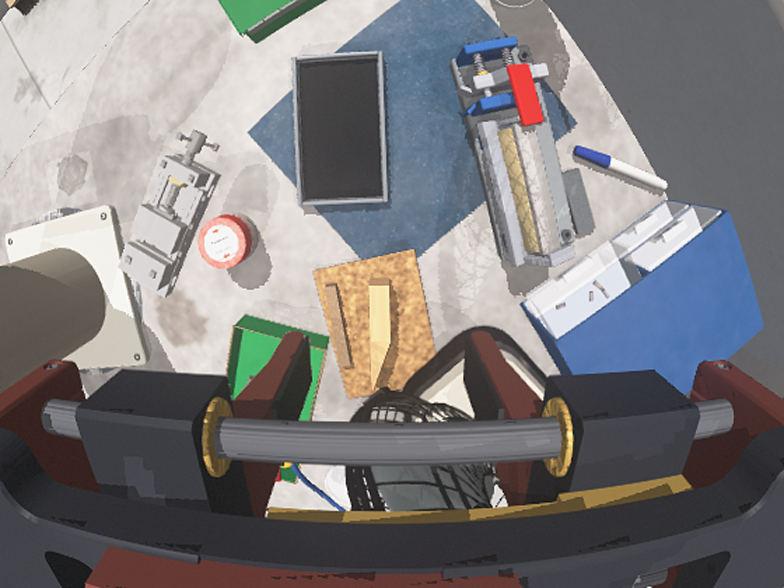

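```bash
python3 -c "
from h import *
crop('pics/w1.png','pics/w1_pad.png',215,170,315,285,6)
crop('pics/w1.png','pics/w1_fix.png',310,15,420,195,4)
"
```

```text
(no output)
```

View pics/w1_pad.png

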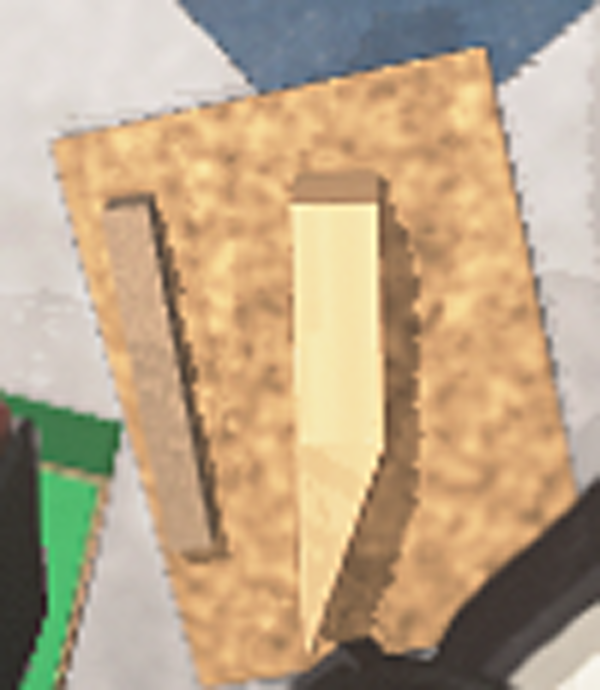

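View pics/w1_fix.png

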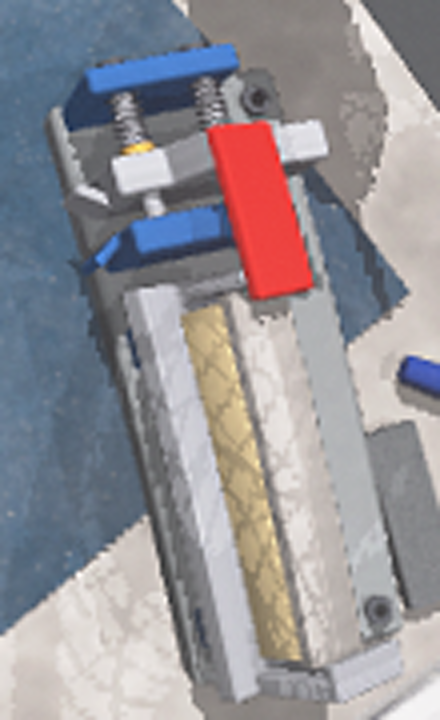

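```bash
python3 - <<'E'
from fit import *
S=load('pics/side0.png');C=load('pics/scene0.png');W=load('pics/w1.png')
a=lambda u,v:(235+u/4.7,140+v/4.7)
c=lambda u,v:(160+u/4,130+v/4)
p=lambda u,v:(215+u/6,170+v/6)
x=lambda u,v:(310+u/4,15+v/4)
s7=lambda u,v:(170+u/7,170+v/7)
ow=[(W,1,p(292,203),(-20,-11.5,41)),(W,1,p(379,203),(-20,11.5,41)),(W,1,p(384,450),(46,11.5,41)),(W,1,p(306,650),(106,-11.5,41)),(W,1,p(300,172),(-20,-11.5,5)),(W,1,p(384,178),(-20,11.5,5))]
print('wedge wrist',fit(ow,[432,-52,-1.65]))
ow2=[(S,0,s7(360,208),(-20,-11.5,41)),(S,0,s7(380,258),(-20,11.5,41)),(S,0,s7(205,318),(46,11.5,41)),
 (C,0,c(405,505),(-20,-11.5,41)),(C,0,c(445,492),(-20,11.5,41)),(C,0,c(558,652),(106,-9.5,41))]
print('wedge others',fit(ow2,[432,-52,-1.65]))
print('wedge all',fit(ow+ow2,[432,-52,-1.65]))
of=[(S,0,a(428,235),(-24,142,84)),(S,0,a(505,298),(30,152,84)),(S,0,a(533,405),(64,154,24)),
(C,0,c(345,157),(-24,152,84)),(C,0,c(345,250),(-28,154,24)),(C,0,c(412,185),(-24,97,84))]
o2=[(W,1,x(92,92),(-24,142,84)),(W,1,x(88,72),(-24,152,84)),(W,1,x(236,46),(30,152,84)),(W,1,x(240,64),(30,142,84)),(W,1,x(145,222),(-24,97,84))]
print('fix wrist',fit(o2,[588,52,.108])); print('fix all',fit(of+o2,[588,52,.108]))
q=lambda u,v:(u/1.4,v/1.4)
print('tray wrist',[atz(W,*q(*z),16,True).round(1) for z in [(293,57),(382,51),(387,200),(301,206)]])
E
```

```text
wedge wrist (array([432.52238897, -53.34132006,  -1.68096928]), array([[-0. ,  0.3],
       [ 0.8,  0.1],
       [ 0.4, -0.1],
       [-0.3,  0.7],
       [-0.5, -0.1],
       [-0.2, -1.3]]))
wedge others (array([433.45675082, -49.83286245,  -1.6734705 ]), array([[ 0.1, -0.9],
       [ 0.3, -0.7],
       [-0.4, -0.3],
       [-0.3, -0.6],
       [ 0.8, -1.6],
       [ 0.6,  2.9]]))
wedge all (array([432.61619819, -52.48424251,  -1.68119174]), array([[-0.1, -0.2],
       [ 0.8, -0.4],
       [ 0.4, -0.6],
       [-0.4,  0.2],
       [-0.5, -0.6],
       [-0.2, -1.8],
       [-1. , -0.6],
       [-0.8, -0.5],
       [-1.6, -0.2],
       [ 0.3,  0.2],
       [ 1.4, -0.7],
       [ 0.7,  4.1]]))
fix wrist (array([5.97355969e+02, 5.53294567e+01, 1.89915773e-01]), array([[ 1.1,  1.5],
       [-0.3, -0.3],
       [-0.3, -2.1],
       [ 1.1,  0. ],
       [-1.6,  0.3]]))
fix all (array([5.92937008e+02, 5.40912850e+01, 1.55934626e-01]), array([[-1.6, -0.1],
       [ 0.2, -0.6],
       [ 1. , -1.5],
       [-0.4, -0.5],
       [-0.8,  0.1],
       [ 0.2,  0.5],
       [ 1.2,  1.2],
       [ 0. , -0.6],
       [ 0.4, -1.2],
       [ 1.6,  1. ],
       [-2.6,  0.2]]))
tray wrist [array([371.4, 229.2,  16. ]), array([468.6, 220.4,  16. ]), array([453.5,  54.9,  16. ]), array([358.6,  61.1,  16. ])]
```

```bash
python3 - <<'E'
from fit import *
W=load('pics/w1.png')
for q in [(107,205),(152,197),(218,550),(185,555)]:
    P=atz(W,215+q[0]/6,170+q[1]/6,18,True); r=P[:2]-[432.6,-52.5]; c,s=np.cos(-1.681),np.sin(-1.681)
    print(P.round(1), 'in wedge',(c*r[0]+s*r[1]).round(1),(-s*r[0]+c*r[1]).round(1))
E
```

```text
[373.1 -31.9  18. ] in wedge -13.9 -61.4
[385.3 -31.3  18. ] in wedge -15.9 -49.4
[ 387.7 -133.9   18. ] in wedge 85.9 -35.7
[ 378.3 -134.4   18. ] in wedge 87.4 -45.0
```

```bash
python3 -m pendant '[{"dp":[-0.003,-0.015,-0.04],"turn":[-0.12,0.013,0.01],"claw":0.048},{"dp":[-0.006,-0.028,-0.08],"turn":[-0.24,0.026,0.01],"claw":0.048},{"dp":[-0.010,-0.042,-0.12],"turn":[-0.348,0.038,0.01],"claw":0.048},{"dp":[-0.014,-0.060,-0.16],"turn":[-0.348,0.038,0.01],"claw":0.048},{"dp":[-0.0155,-0.070,-0.205],"turn":[-0.348,0.038,0.01],"claw":0.048},{"dp":[-0.0155,-0.070,-0.250],"turn":[-0.348,0.038,0.01],"claw":0.048},{"dp":[-0.0155,-0.070,-0.252],"turn":[-0.348,0.038,0.01],"claw":0.048},{"dp":[-0.0155,-0.070,-0.252],"turn":[-0.348,0.038,0.01],"claw":0.048}]'
python3 - <<'E'
from h import *
d=snap('wrist','pics/w2.png'); o=ctrl.get_obs(); print(o['ee_pos'],Rv(o['orientation']).round(3),o['qpos'])
cv2.imwrite('pics/w2b.png',cv2.resize(d['pixels'],None,fx=1.4,fy=1.4,interpolation=cv2.INTER_CUBIC))
E
```

```text
t: 2.5
ee_pos: [432.8, -49.9, 80.3]
orientation: [2.145, 1.926, -0.38]
ft_force: [-0.0, 0.8, -0.2]
width: 48.1
[434.13879971 -49.95437862  81.54910535] [[ 0.102  0.994 -0.034]
 [ 0.934 -0.108 -0.341]
 [-0.343  0.003 -0.939]] [ 0.11338609  0.41171417  2.0971977  -0.49996003  0.77450874  0.60719913]
```

View pics/w2b.png

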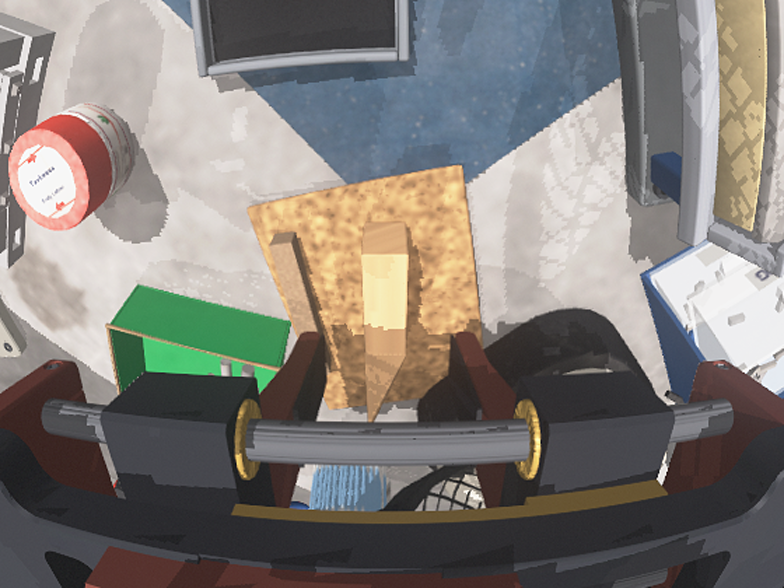

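```bash
python3 -m pendant '[{"dp":[0,0,-0.035],"turn":[0,0,0],"claw":0.048},{"dp":[0,-0.001,-0.067],"turn":[0,0,0],"claw":0.048},{"dp":[0,-0.001,-0.067],"turn":[0,0,0],"claw":0.048},{"dp":[0,-0.001,-0.067],"turn":[0,0,0],"claw":0.01},{"dp":[0,-0.001,-0.067],"turn":[0,0,0],"claw":0.01},{"dp":[0,-0.001,-0.067],"turn":[0,0,0],"claw":0.01},{"dp":[0,-0.001,-0.067],"turn":[0,0,0],"claw":0.01}]'
python3 - <<'E'
from h import *
o=ctrl.get_obs(); print(o['ee_pos'],o['width'],o['ft_force'],Rv(o['orientation']).round(3))
E
```

```text
t: 3.25
ee_pos: [434.4, -51.9, 14.8]
orientation: [2.146, 1.922, -0.375]
ft_force: [-2.2, 3.2, 11.5]
width: 23.1
[434.43243649 -51.92060046  14.80880427] 23.06912088498279 [-2.21657987  3.1982032  11.51905263] [[ 0.104  0.994 -0.033]
 [ 0.934 -0.109 -0.341]
 [-0.343  0.005 -0.939]]
```

```bash
python3 -m pendant '[{"dp":[0,0.01,0.02],"turn":[0,0,0],"claw":0.01},{"dp":[0,0.05,0.04],"turn":[0,0,0.1],"claw":0.01},{"dp":[0,0.10,0.05],"turn":[0,0,0.24],"claw":0.01},{"dp":[0,0.13,0.06],"turn":[0,0,0.38],"claw":0.01},{"dp":[0,0.15,0.075],"turn":[0,0,0.52],"claw":0.01},{"dp":[0,0.165,0.09],"turn":[0,0,0.66],"claw":0.01},{"dp":[0,0.18,0.1],"turn":[0,0,0.80],"claw":0.01},{"dp":[0,0.19,0.1],"turn":[0,0,0.94],"claw":0.01}]'
python3 -m pendant '[{"dp":[0,0,0],"turn":[0,0,0.14],"claw":0.01},{"dp":[0,0,0],"turn":[0,0,0.28],"claw":0.01},{"dp":[0,0,0],"turn":[0,0,0.42],"claw":0.01},{"dp":[0,0,0],"turn":[0,0,0.56],"claw":0.01},{"dp":[0,0,0],"turn":[0,0,0.70],"claw":0.01},{"dp":[0,0,0],"turn":[0,0,0.84],"claw":0.01},{"dp":[0,0,0],"turn":[0,0,0.9],"claw":0.01},{"dp":[0,0,0],"turn":[0,0,0.9],"claw":0.01}]'
python3 - <<'E'
from h import *
o=ctrl.get_obs(); print(o['ee_pos'],o['width'],o['ft_force'],Rv(o['orientation']).round(3),o['qpos'])
d=snap('wrist','pics/w3.png');snap('side','pics/s3.png')
cv2.imwrite('pics/w3b.png',cv2.resize(d['pixels'],None,fx=1.4,fy=1.4,interpolation=cv2.INTER_CUBIC))
E
```

```text
t: 4.05
ee_pos: [434.3, 139.8, 115.2]
orientation: [1.008, 2.619, -0.171]
ft_force: [-0.3, -0.7, -1.4]
width: 22.3
t: 4.85
ee_pos: [433.2, 137.5, 113.8]
orientation: [-0.225, 2.783, 0.043]
ft_force: [0.7, -0.0, -0.7]
width: 22.6
[433.22189736 137.51955092 113.82357411] 22.574628522840964 [ 0.69555067 -0.023011   -0.65788087] [[-0.927 -0.161  0.339]
 [-0.15   0.987  0.057]
 [-0.344  0.002 -0.939]] [ 0.31888172  0.21722965  2.29891717 -0.18684943  0.28317491 -1.24270799]
```

View pics/w3b.png

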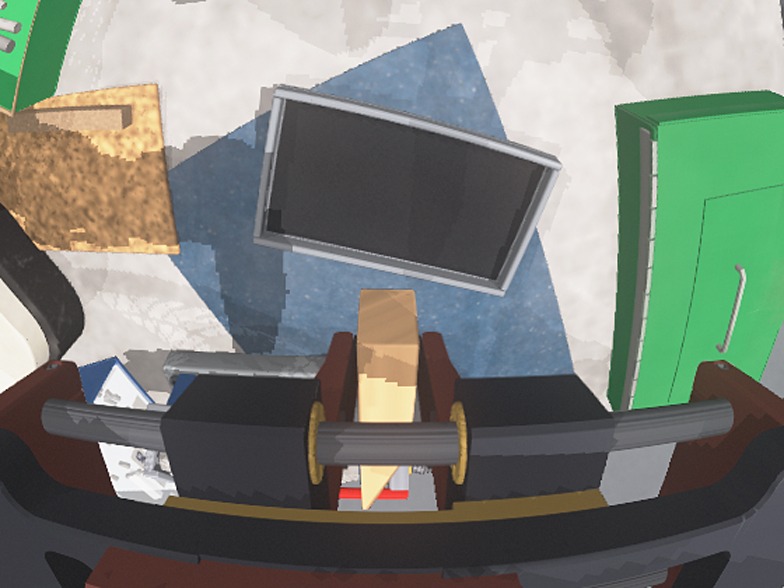

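```bash
python3 -c "
from h import *
crop('pics/s3.png','pics/s3_fix.png',270,150,370,260,7)
crop('pics/scene0.png','pics/c_fix.png',240,155,300,225,10)
"
```

```text
(no output)
```

View pics/s3_fix.png

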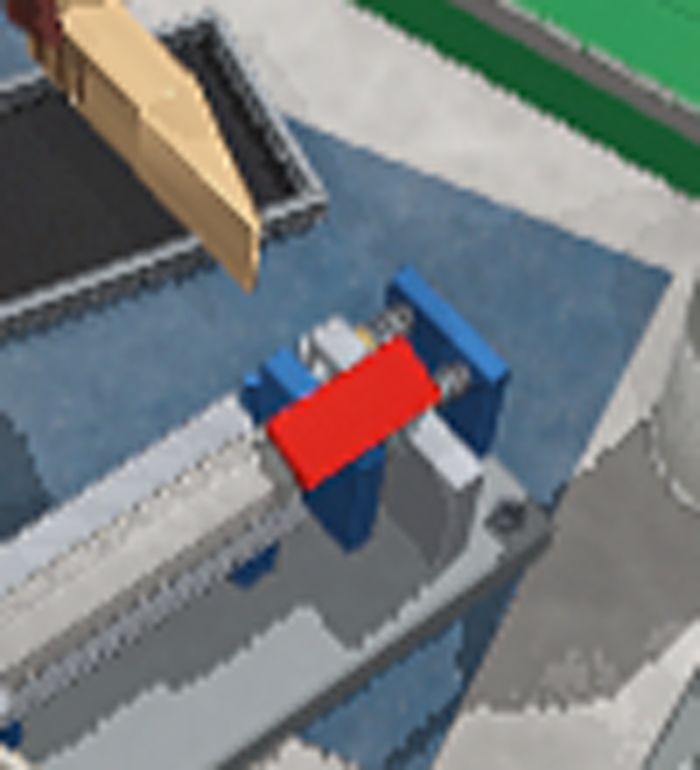

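View pics/c_fix.png

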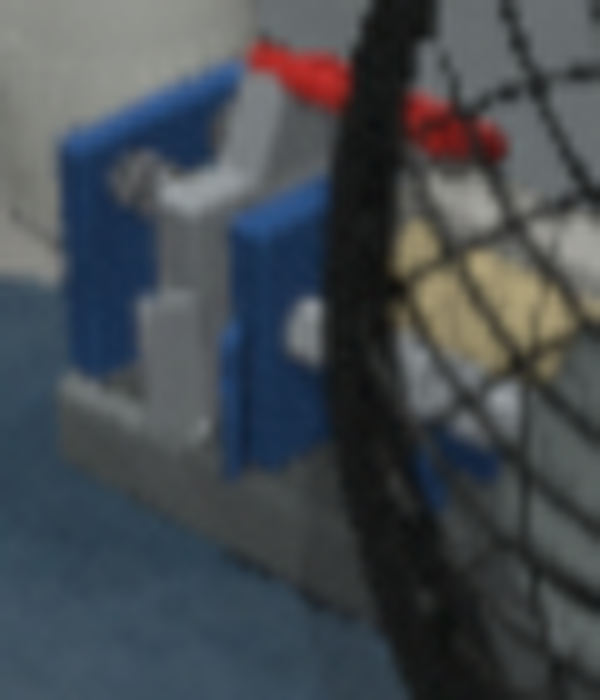

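View pics/s3.png

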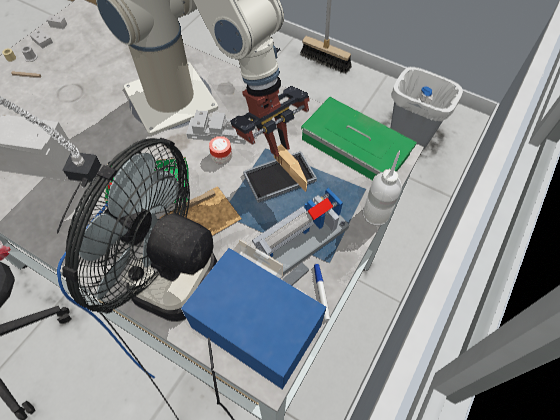

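```bash
python3 - <<'E'
from fit import *
S=load('pics/s3.png');C=load('pics/scene0.png');W=load('pics/w1.png')
a=lambda u,v:(270+u/7,150+v/7)
c=lambda u,v:(240+u/10,155+v/10)
x=lambda u,v:(310+u/4,15+v/4)
os_=[(S,0,a(390,285),(-24,142,84)),(S,0,a(405,267),(-24,152,84)),(S,0,a(510,375),(30,152,84)),(S,0,a(493,381),(30,142,84)),(S,0,a(550,535),(64,154,24))]
oc=[(C,0,c(62,145),(-24,152,84)),(C,0,c(76,153),(-24,142,84)),(C,0,c(232,225),(-24,97,84)),(C,0,c(60,380),(-28,154,24))]
ow=[(W,1,x(92,92),(-24,142,84)),(W,1,x(88,72),(-24,152,84)),(W,1,x(236,46),(30,152,84)),(W,1,x(240,64),(30,142,84)),(W,1,x(48,110),(-28,154,24)),(W,1,x(402,648),(64,-79,24)),(W,1,x(190,690),(-28,-79,24))]
for n,o in [('s',os_),('c',oc),('w',ow),('sc',os_+oc),('all',os_+oc+ow)]:
    r=fit(o,[590,53,.12]); print(n,r[0].round(3)); 
    if n in('all','w'): print(r[1])
E
```

```text
s [5.88671e+02 5.36120e+01 1.14000e-01]
c [5.89373e+02 5.13130e+01 1.38000e-01]
w [5.88465e+02 5.31580e+01 1.33000e-01]
[[ 0.3  1.2]
 [-0.7 -0.6]
 [-0.  -0.5]
 [ 0.9  1.8]
 [-0.1 -0.6]
 [-0.2 -2.1]
 [-0.1  0.8]]
sc [5.89715e+02 5.32290e+01 1.26000e-01]
all [5.8877e+02 5.3183e+01 1.3000e-01]
[[-1.3 -1. ]
 [-0.3 -0.5]
 [-0.7 -0.6]
 [-1.5  0.6]
 [ 0.2 -1.4]
 [-0.6 -0.8]
 [ 1.  -0.1]
 [-0.7 -0.5]
 [-0.8 -0.4]
 [ 0.7  1.1]
 [-0.2 -0.8]
 [ 0.5 -0.5]
 [ 1.4  1.8]
 [ 0.4 -0.7]
 [-0.1 -2. ]
 [-0.   0.7]]
```

```bash
python3 - <<'E'
from fit import *
S=load('pics/s3.png')
for yaw in (.161,):
  c,s=np.cos(yaw),np.sin(yaw); O=np.array([433.2+.8*c,137.5+.8*s])
  for P in [(106,-11.5,140),(106,-7.5,140),(106,-7.5,104),(46,11.5,140),(46,-11.5,140),(46,11.5,104)]:
    w=proj(S,[O[0]+c*P[0]-s*P[1],O[1]+s*P[0]+c*P[1],P[2]]); print(P,((w-[270,150])*7).round())
E
python3 -c "
from h import *
crop('pics/s3.png','pics/s3_w.png',270,140,320,200,11)"
```

```text
(106, -11.5, 140) [263. 227.]
(106, -7.5, 140) [272. 221.]
(106, -7.5, 104) [265. 282.]
(46, 11.5, 140) [200.  76.]
(46, -11.5, 140) [146. 110.]
(46, 11.5, 104) [195. 140.]
```

View pics/s3_w.png

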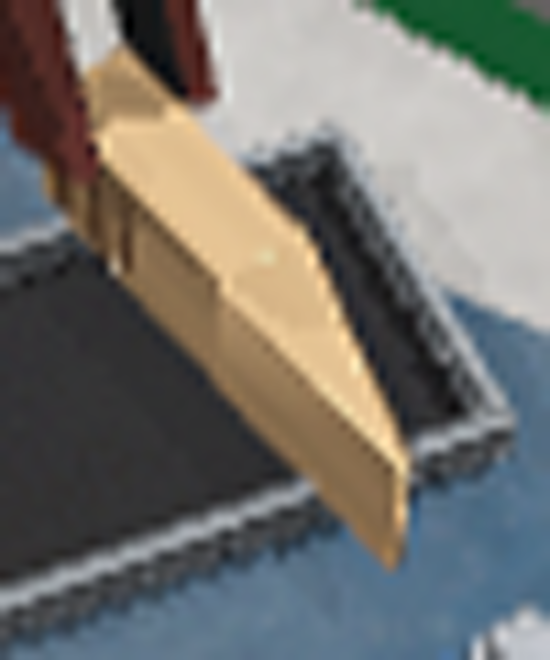

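```bash
cat > wf.py <<'E'
from h import *
from scipy.optimize import least_squares
def wfit(S,obs,p0,tilt=True):
    # p: x,y,z(underside),yaw,pitch
    def W(p,P):
        R=cv2.Rodrigues(np.array([0,0,p[3]]))[0]@cv2.Rodrigues(np.array([0,p[4],0]))[0]
        return np.array(p[:3])+R@np.array(P,float)
    def res(p): return np.r_[np.concatenate([proj(S,W(p,P))-uv for uv,P in obs]),(p[2]-p0[2])/1.5,p[4]/.03]
    o=least_squares(res,p0); return o.x,o.fun.round(1)
E
python3 - <<'E'
from wf import *
S=load('pics/s3.png')
a=lambda u,v:np.array((270+u/11,140+v/11))
obs=[(a(395,462),(106,-11.5,36)),(a(408,455),(106,-7.5,36)),(a(395,570),(106,-11.5,0)),(a(315,235),(46,11.5,36)),(a(220,285),(46,-11.5,36)),(a(207,375),(46,-11.5,0))]
print(wfit(S,obs,[434,137.6,104,.16,0]))
E
```

```text
(array([ 4.32979083e+02,  1.37392347e+02,  1.03993890e+02,  1.33349383e-01,
       -3.88199119e-03]), array([ 0.2,  0.5,  0.4,  0.3, -0.7, -0.5, -0.8, -0.5,  0.1, -0.4,  0.9,
        0.5, -0. , -0.1]))
```

```bash
python3 -m pendant '[{"dp":[-0.001,0.004,-0.04],"turn":[0,0,-0.028],"claw":0.01},{"dp":[-0.001,0.0065,-0.077],"turn":[0,0,-0.028],"claw":0.01},{"dp":[-0.001,0.0065,-0.077],"turn":[0,0,-0.028],"claw":0.01},{"dp":[-0.001,0.0065,-0.077],"turn":[0,0,-0.028],"claw":0.01}]'
python3 - <<'E'
from h import *
o=ctrl.get_obs(); print(o['ee_pos'],o['width'],o['ft_force'],Rv(o['orientation']).round(3),o['qpos'])
snap('side','pics/s4.png');snap('scene','pics/c4.png')
crop('pics/s4.png','pics/s4_w.png',280,150,350,230,9)
crop('pics/c4.png','pics/c4_w.png',200,150,310,250,6)
E
```

```text
t: 5.35
ee_pos: [432.8, 147.1, 39.4]
orientation: [-0.182, 2.793, 0.024]
ft_force: [-0.2, -0.2, -2.0]
width: 22.7
[432.75123538 147.05008374  39.39536487] 22.74810076386973 [-0.15284482 -0.15151857 -2.02947784] [[-0.934 -0.129  0.334]
 [-0.123  0.992  0.039]
 [-0.336 -0.005 -0.942]] [ 0.36044193  0.42015968  2.31726779 -0.85907517  0.10794419 -0.4978711 ]
```

View pics/s4_w.png

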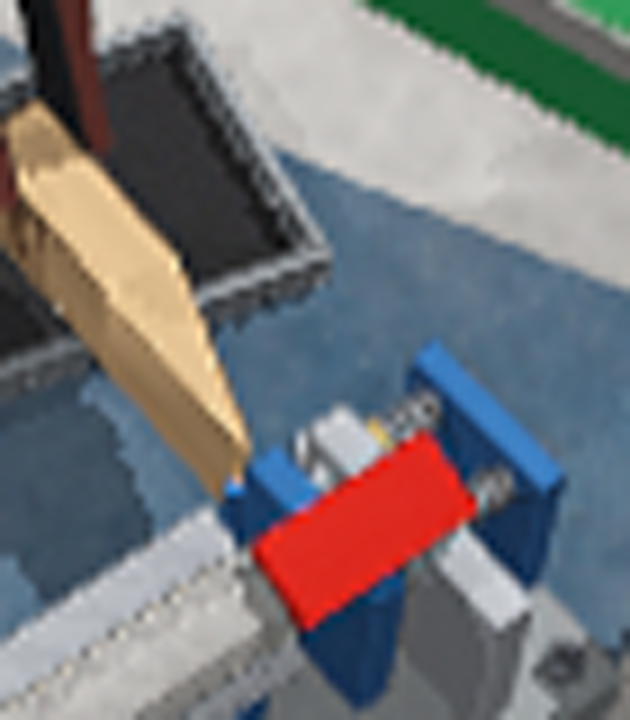

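View pics/c4_w.png

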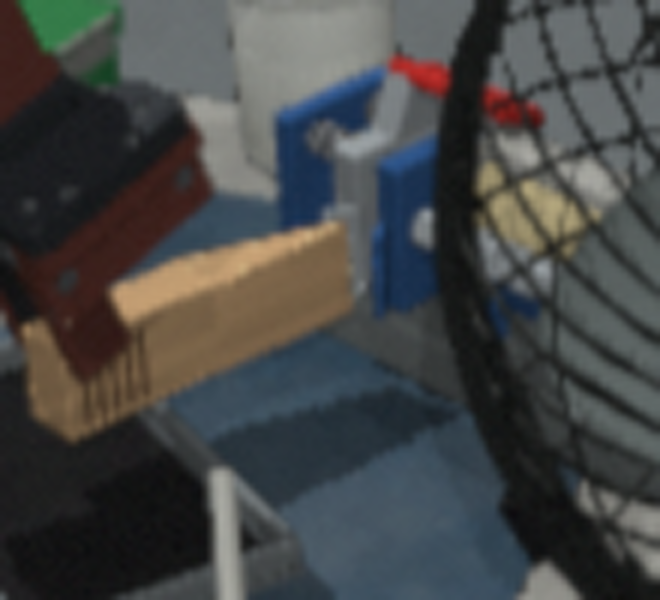

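```bash
python3 - <<'E'
from wf import *
S=load('pics/s4.png');C=load('pics/c4.png')
a=lambda u,v:np.array((280+u/9,150+v/9)); c=lambda u,v:np.array((200+u/6,150+v/6))
o1=[(a(241,455),(106,-11.5,36)),(a(251,450),(106,-7.5,36)),(a(182,262),(46,11.5,36)),(a(108,307),(46,-11.5,36)),(a(222,498),(106,-11.5,0))]
o2=[(c(343,225),(106,-11.5,36)),(c(352,300),(106,-11.5,0)),(c(77,440),(-20,-11.5,0)),(c(30,400),(-20,11.5,0))]
p0=[433,147,29.5,.13,0]
print(wfit(S,o1,p0));print(wfit(C,o2,p0))
E
```

```text
(array([4.33575025e+02, 1.46556245e+02, 2.93921703e+01, 9.83098446e-02,
       1.70286307e-02]), array([-0.3, -0.4, -0.1, -0.6, -0.6, -0.3,  0.1, -1. ,  0.8,  2.4, -0.1,
        0.6]))
(array([4.34999641e+02, 1.49204450e+02, 2.93083022e+01, 1.18825265e-01,
       1.90125057e-02]), array([ 0.7, -1.3, -0.3,  0.6, -0.8, -0.8,  0.3,  1.5, -0.1,  0.6]))
```

```bash
python3 - <<'E'
from wf import *
S=load('pics/s4.png');C=load('pics/c4.png')
def F(f,P): 
    c,s=np.cos(f[2]),np.sin(f[2]); return [f[0]+c*P[0]-s*P[1],f[1]+s*P[0]+c*P[1],P[2]]
for nm,f in [('side',(588.7,53.6,.114)),('scene',(589.4,51.3,.138)),('all',(588.8,53.2,.13))]:
  for P in [(-36,97.5,63),(-36,97.5,27),(-36,107.5,63),(-24,97,84),(-24,106,60),(-33,97,60)]:
    print(nm,P,'side',((proj(S,F(f,P))-[280,150])*9).round(),'scene',((proj(C,F(f,P))-[200,150])*6).round())
E
```

```text
side (-36, 97.5, 63) side [243. 454.] scene [353. 222.]
side (-36, 97.5, 27) side [235. 524.] scene [357. 308.]
side (-36, 107.5, 63) side [272. 436.] scene [335. 213.]
side (-24, 97, 84) side [274. 444.] scene [377. 160.]
side (-24, 106, 60) side [294. 475.] scene [363. 210.]
side (-33, 97, 60) side [248. 469.] scene [361. 227.]
scene (-36, 97.5, 63) side [229. 455.] scene [355. 227.]
scene (-36, 97.5, 27) side [222. 525.] scene [359. 314.]
scene (-36, 107.5, 63) side [258. 437.] scene [336. 218.]
scene (-24, 97, 84) side [260. 444.] scene [378. 164.]
scene (-24, 106, 60) side [281. 475.] scene [364. 215.]
scene (-33, 97, 60) side [234. 470.] scene [362. 232.]
all (-36, 97.5, 63) side [237. 452.] scene [352. 225.]
all (-36, 97.5, 27) side [229. 522.] scene [356. 311.]
all (-36, 107.5, 63) side [266. 434.] scene [333. 215.]
all (-24, 97, 84) side [268. 441.] scene [375. 162.]
all (-24, 106, 60) side [288. 473.] scene [361. 212.]
all (-33, 97, 60) side [241. 467.] scene [359. 230.]
```

```bash
python3 - <<'E'
from wf import *
S=load('pics/s4.png');C=load('pics/c4.png')
a=lambda u,v:np.array((280+u/9,150+v/9)); c=lambda u,v:np.array((200+u/6,150+v/6))
def tri(ps,pc):
    o=least_squares(lambda P:np.r_[proj(S,P)-ps,proj(C,P)-pc],[540,155,60]); return o.x,o.fun
A,ra=tri(a(241,455),c(343,225)); B,rb=tri(a(274,444),c(378,162)); D,rd=tri(a(425,355),c(279,118)) 
E_,re=tri(a(222,498),c(352,300)); print(E_.round(1),re.round(1))
print(A.round(1),ra.round(1),B.round(1),rb.round(1),'block -24,142',D.round(1),rd.round(1))
for y in (.114,.13,.14):
    r=A-B; cc,s=np.cos(y),np.sin(y); print(y,'tip in fixture', -24+cc*r[0]+s*r[1], 97-s*r[0]+cc*r[1], 84+r[2])
E
```

```text
[537.3 143.9  34.1] [-0.2  0.4 -0.3 -0.2]
[539.7 147.8  61.2] [ 0.2 -0.6  0.5  0.3] [553.9 147.1  83.3] [-0.1  0.2 -0.1 -0.1] block -24,142 [547.1 199.2  81.3] [ 0.1 -0.3  0.3  0.2]
0.114 tip in fixture -38.063831128497576 99.33710672338005 61.950780133897574
0.13 tip in fixture -38.024638884386796 99.56181927737141 61.950780133897574
0.14 tip in fixture -37.99831989248018 99.7019352388907 61.950780133897574
```

```bash
python3 -m pendant '[{"dp":[0.004,0.0005,0],"turn":[0,0,0],"claw":0.01},{"dp":[0.004,0.0005,0],"turn":[0,0,0],"claw":0.01}]'
python3 - <<'E'
from h import *
for i in range(2):
  o=ctrl.get_obs(); print(o['ee_pos'],o['ft_force'],Rv(o['orientation']).round(3).tolist(),o['qpos'])
E
```

```text
t: 5.65
ee_pos: [438.3, 147.6, 41.3]
orientation: [-0.181, 2.79, 0.025]
ft_force: [0.1, 0.9, -0.3]
width: 22.6
[438.25007084 147.61501981  41.3268314 ] [ 0.10432708  0.87914946 -0.32818182] [[-0.933, -0.128, 0.337], [-0.122, 0.992, 0.04], [-0.34, -0.004, -0.941]] [ 0.3568032   0.41887705  2.3082606  -0.80994387  0.11174075 -0.55034146]
[438.25007084 147.61501981  41.3268314 ] [ 0.10432708  0.87914946 -0.32818182] [[-0.933, -0.128, 0.337], [-0.122, 0.992, 0.04], [-0.34, -0.004, -0.941]] [ 0.3568032   0.41887705  2.3082606  -0.80994387  0.11174075 -0.55034146]
```

```bash
python3 -m pendant '[{"dp":[0.008,0.001,-0.0015],"turn":[0,0,0.004],"claw":0.01},{"dp":[0.016,0.0015,-0.003],"turn":[0,0,0.008],"claw":0.01},{"dp":[0.024,0.0022,-0.003],"turn":[0,0,0.008],"claw":0.01},{"dp":[0.03,0.003,-0.003],"turn":[0,0,0.008],"claw":0.01},{"dp":[0.03,0.003,-0.003],"turn":[0,0,0.008],"claw":0.01}]'
python3 - <<'E'
from h import *
o=ctrl.get_obs(); print(o['ee_pos'],o['width'],o['ft_force'],Rv(o['orientation']).round(3).tolist(),o['qpos'])
snap('side','pics/s5.png');snap('scene','pics/c5.png')
crop('pics/s5.png','pics/s5_w.png',280,150,350,230,9)
crop('pics/c5.png','pics/c5_w.png',200,150,310,250,6)
E
```

```text
t: 6.15
ee_pos: [466.8, 150.1, 37.8]
orientation: [-0.193, 2.791, 0.026]
ft_force: [-2.5, 1.3, -2.4]
width: 22.8
[466.79290266 150.14819154  37.76375129] 22.79576853653312 [-2.54447026  1.34315481 -2.41819918] [[-0.932, -0.137, 0.335], [-0.131, 0.991, 0.041], [-0.337, -0.005, -0.941]] [ 0.33460347  0.44811141  2.25151357 -0.59601877  0.12648323 -0.79414156]
```

View pics/s5_w.png

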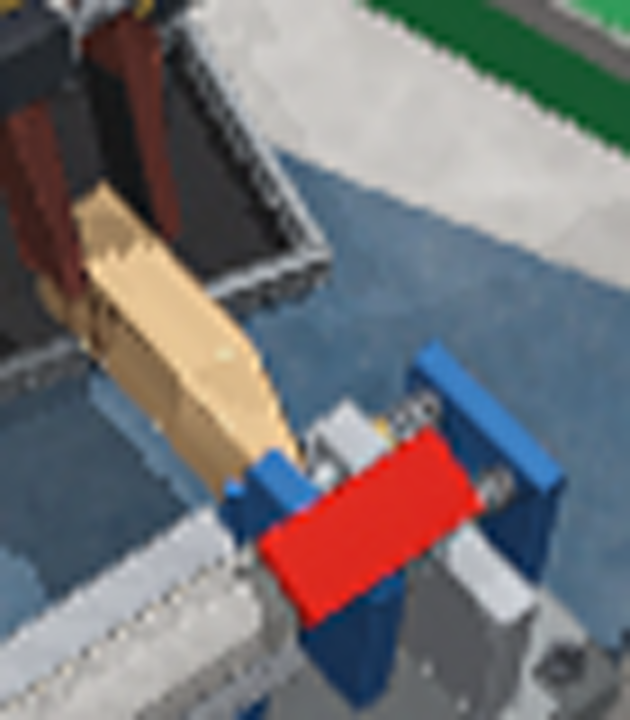

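View pics/c5_w.png

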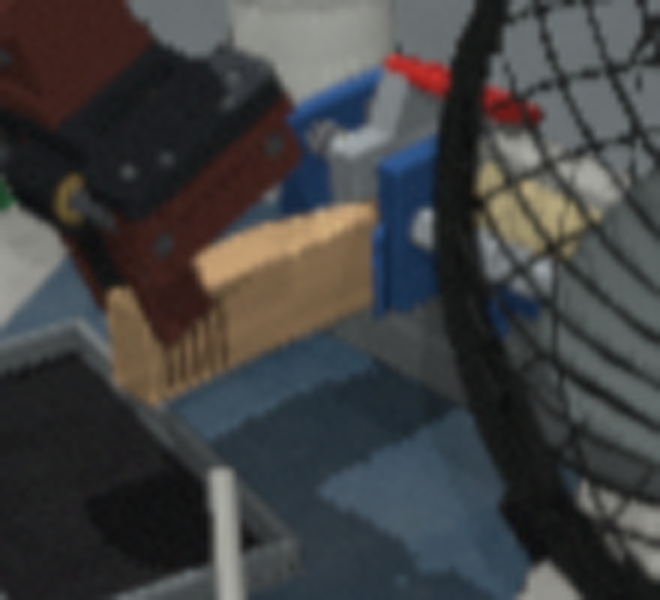

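```bash
python3 -m pendant '[{"dp":[0.010,0.0012,0],"turn":[0,0,0],"claw":0.01},{"dp":[0.020,0.0024,0],"turn":[0,0,0],"claw":0.01},{"dp":[0.030,0.0037,0],"turn":[0,0,0],"claw":0.01},{"dp":[0.040,0.005,0],"turn":[0,0,0],"claw":0.01},{"dp":[0.040,0.005,0],"turn":[0,0,0],"claw":0.01}]'
python3 - <<'E'
from h import *
o=ctrl.get_obs(); print(o['ee_pos'],o['width'],o['ft_force'],Rv(o['orientation']).round(3).tolist(),o['qpos'])
E
```

```text
t: 6.75
ee_pos: [505.7, 154.4, 36.9]
orientation: [-0.193, 2.794, 0.024]
ft_force: [-2.9, 0.2, -4.7]
width: 22.6
[505.65058547 154.38165182  36.88102859] 22.623754020118838 [-2.92862582  0.21722233 -4.71977392] [[-0.933, -0.136, 0.332], [-0.131, 0.991, 0.04], [-0.334, -0.006, -0.942]] [ 0.31432494  0.47952011  2.17039823 -0.39440339  0.16968404 -1.01601922]
```

```bash
python3 -m pendant '[{"dp":[0.010,0.0012,0],"turn":[0,0,0],"claw":0.01},{"dp":[0.020,0.0026,0],"turn":[0,0,0],"claw":0.01},{"dp":[0.028,0.0036,-0.001],"turn":[0,0,0],"claw":0.01},{"dp":[0.028,0.0036,-0.001],"turn":[0,0,0],"claw":0.01}]'
python3 - <<'E'
from h import *
o=ctrl.get_obs(); print(o['ee_pos'],o['width'],o['ft_force'],Rv(o['orientation']).round(3).tolist(),o['qpos'])
snap('side','pics/s6.png');snap('scene','pics/c6.png')
crop('pics/s6.png','pics/s6_w.png',280,150,350,230,9)
crop('pics/c6.png','pics/c6_w.png',200,150,310,250,6)
E
```

```text
t: 7.15
ee_pos: [534.7, 158.4, 36.3]
orientation: [-0.192, 2.792, 0.026]
ft_force: [-1.4, -1.2, -4.6]
width: 22.8
[534.73381323 158.3719206   36.30536569] 22.79647169931872 [-1.41240351 -1.23896812 -4.62347609] [[-0.933, -0.136, 0.334], [-0.13, 0.991, 0.041], [-0.336, -0.005, -0.942]] [ 0.30243246  0.5042727   2.1113786  -0.31347949  0.19762343 -1.10839284]
```

View pics/s6_w.png

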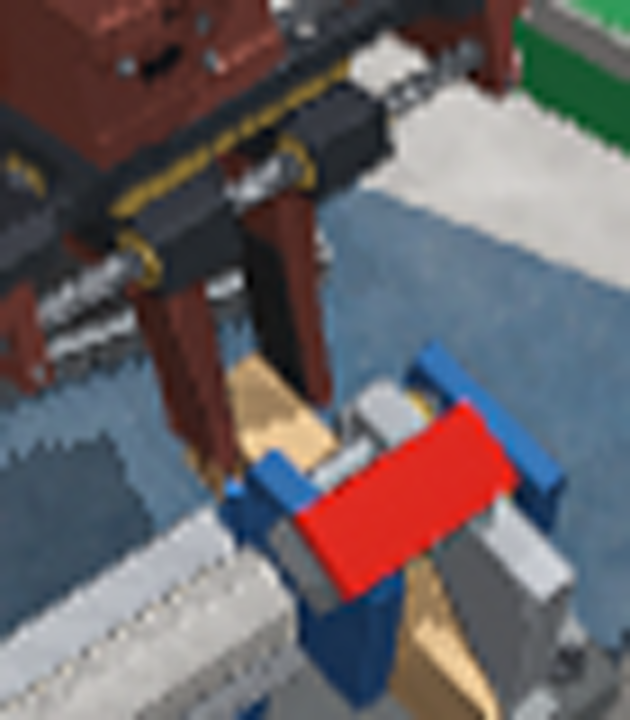

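View pics/c6_w.png

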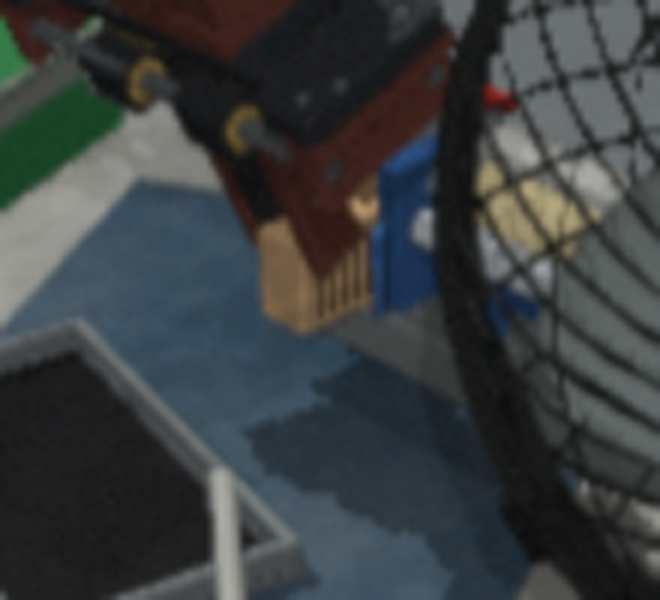

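```bash
python3 -m pendant '[{"dp":[0,0,-0.001],"turn":[0,0,0],"claw":0.04},{"dp":[0,0,-0.001],"turn":[0,0,0],"claw":0.04},{"dp":[0,0,0],"turn":[0,0,0],"claw":0.04},{"dp":[-0.007,-0.001,0.02],"turn":[0,0,0],"claw":0.04},{"dp":[-0.021,-0.003,0.06],"turn":[0,0,0],"claw":0.04},{"dp":[-0.035,-0.005,0.1],"turn":[0,0,0],"claw":0.04},{"dp":[-0.035,-0.005,0.1],"turn":[0,0,0],"claw":0.04}]'
python3 - <<'E'
from h import *
o=ctrl.get_obs(); print(o['ee_pos'],o['width'],o['ft_force'],Rv(o['orientation']).round(3).tolist(),o['qpos'])
snap('side','pics/s7.png');snap('scene','pics/c7.png')
crop('pics/s7.png','pics/s7_w.png',280,150,350,230,9)
crop('pics/c7.png','pics/c7_w.png',200,150,310,250,6)
E
```

```text
t: 7.95
ee_pos: [502.2, 154.8, 141.8]
orientation: [-0.192, 2.782, 0.03]
ft_force: [0.6, 1.0, -0.4]
width: 40.2
[502.15416552 154.83495185 141.82509304] 40.18554177825972 [ 0.56558423  0.98897049 -0.37946005] [[-0.929, -0.137, 0.343], [-0.13, 0.991, 0.045], [-0.346, -0.003, -0.938]] [ 0.31690026  0.24786222  2.14082485 -0.16231651  0.40993956 -1.25416909]
```

View pics/s7_w.png

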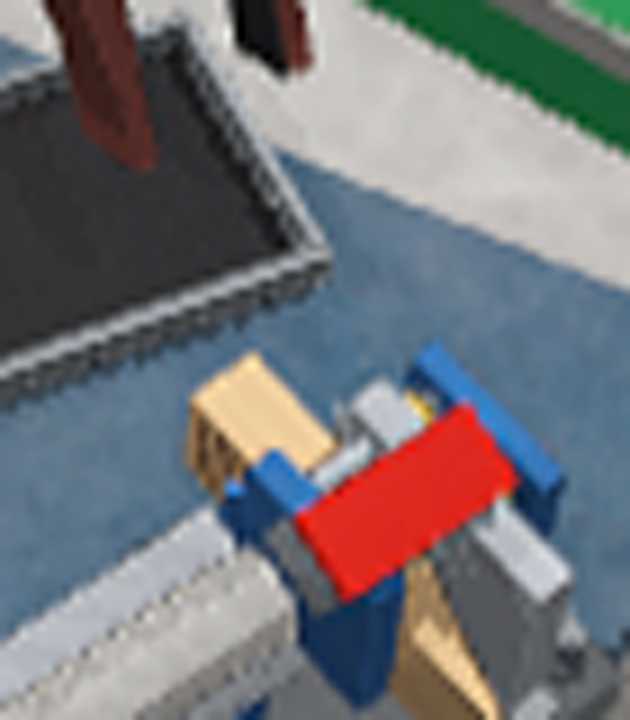

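View pics/c7_w.png

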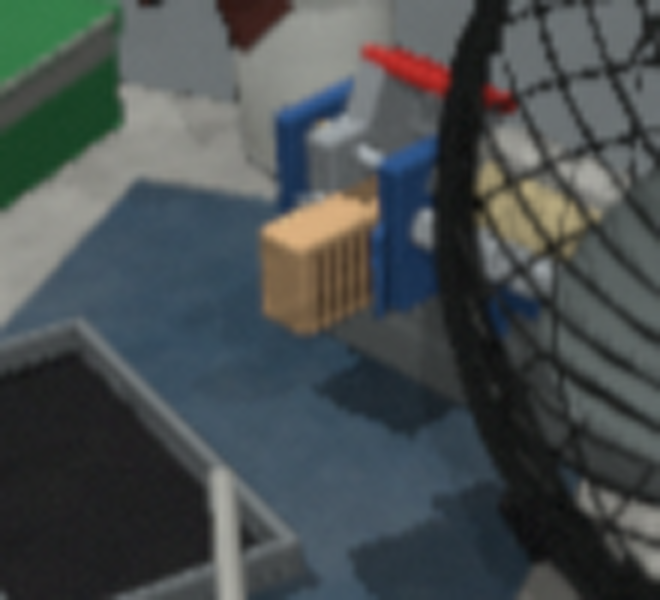

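```bash
cat >> h.py <<'E'
FIX=(588.8,53.2,.130)
def fw(P,f=FIX):
    c,s=np.cos(f[2]),np.sin(f[2]); return np.array([f[0]+c*P[0]-s*P[1],f[1]+s*P[0]+c*P[1],P[2]])
U=np.array([.906,0,-.423]);N=np.array([.423,0,.906])
def bed(u,y,n): return np.array([0,y,62.])+u*U+n*N
E
python3 - <<'E'
from h import *
def ov(src,fish,x0,y0,x1,y1,k,out,T=()):
    d=load(src); im=cv2.resize(d['pixels'][y0:y1,x0:x1],None,fx=k,fy=k,interpolation=cv2.INTER_CUBIC)
    def L(A,B,col):
        q=[tuple(int(v) for v in (proj(d,fw(P),fish)-[x0,y0])*k) for P in (A,B)]; cv2.line(im,*q,col,1)
    for u,n,col in [(-13,0,(0,0,255)),(-13,22,(0,255,255)),(-13,35,(0,255,0)),(13,35,(255,0,255)),(20,6,(255,0,0)),(-25,0,(255,255,0))]: L(bed(u,-65,n),bed(u,65,n),col)
    cv2.imwrite(out,im)
ov('pics/w1.png',1,310,15,420,195,4,'pics/ov1.png')
ov('pics/s7.png',0,240,150,370,260,6,'pics/ov2.png')
E
```

```text
(no output)
```

View pics/ov1.png

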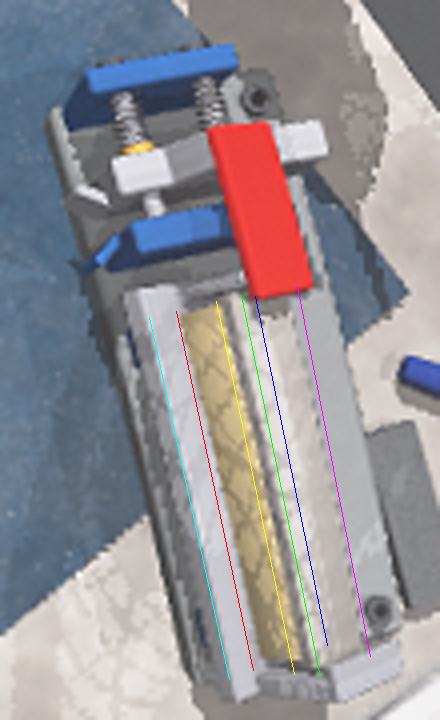

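View pics/ov2.png

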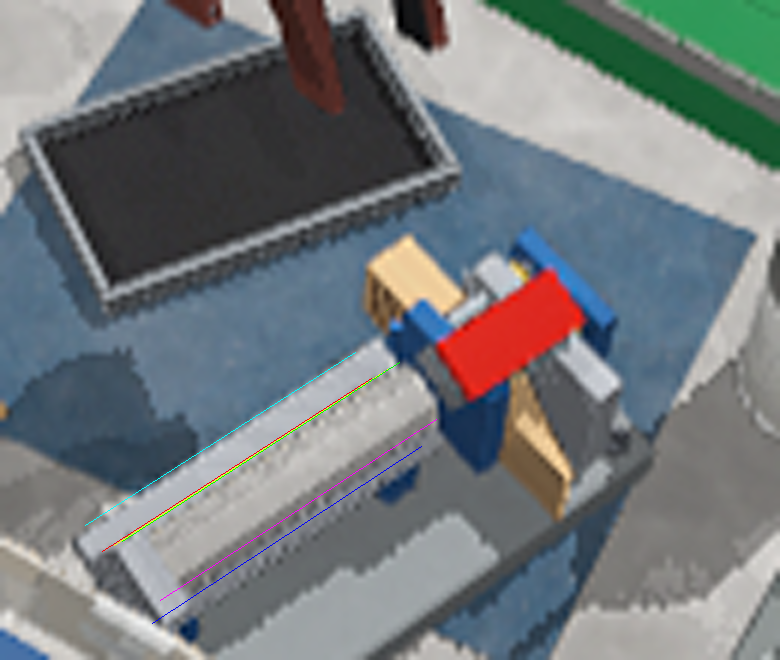

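```bash
python3 - <<'E'
from h import *
from scipy.spatial.transform import Rotation as Ro
S=load('pics/s7.png'); print('bottle base',atz(S,380,215,0).round(), atz(S,366,210,10).round(),atz(S,399,205,40).round())
o=ctrl.get_obs(); T=Rv(o['orientation'])
f=(591,53.3,.13); Z=Rv([0,0,.13])
G=np.c_[Z@[0,1,0],Z@U,Z@(-N)]
r=Ro.from_matrix(G@T.T).as_rotvec(); print('turn',r,np.linalg.norm(r))
h=fw(bed(0,0,130),f); print('hover',h,(h-o['ee_pos'])/1000); print('grasp tcp',fw(bed(0,0,9),f))
M=np.load('cam.npz'); print('cam at',h+G@M['t'],'view',G@-M['M'][:,2])
E
```

```text
bottle base [636. 311.   0.] [611. 283.  10.] [651. 348.  40.]
turn [-0.14865451  0.59700786 -1.61108513] 1.724561353391554
hover [645.52598854  60.4285815  179.78      ] [ 0.14417319 -0.09389426  0.04157412]
grasp tcp [594.77487613  53.79351718  70.154     ]
cam at [711.84780307 140.29164491 344.87735362] view [-0.37249892 -0.31076645 -0.8743281 ]
```

```bash
python3 -m pendant '[{"dp":[0.0,-0.005,0.03],"turn":[-0.0124,0.0498,-0.1343],"claw":0.046},{"dp":[0.01,-0.01,0.06],"turn":[-0.0248,0.0995,-0.2685],"claw":0.046},{"dp":[0.025,-0.02,0.08],"turn":[-0.0372,0.1493,-0.4028],"claw":0.046},{"dp":[0.04,-0.03,0.09],"turn":[-0.0496,0.199,-0.537],"claw":0.046},{"dp":[0.055,-0.04,0.09],"turn":[-0.062,0.2488,-0.6713],"claw":0.046},{"dp":[0.07,-0.05,0.09],"turn":[-0.0743,0.2985,-0.8055],"claw":0.046},{"dp":[0.085,-0.06,0.09],"turn":[-0.0867,0.3483,-0.9398],"claw":0.046},{"dp":[0.1,-0.07,0.09],"turn":[-0.0991,0.398,-1.0741],"claw":0.046}]'
python3 -m pendant '[{"dp":[0.015,-0.008,-0.01],"turn":[-0.0124,0.0498,-0.1343],"claw":0.046},{"dp":[0.03,-0.016,-0.02],"turn":[-0.0248,0.0995,-0.2685],"claw":0.046},{"dp":[0.044,-0.024,-0.035],"turn":[-0.0372,0.1493,-0.4028],"claw":0.046},{"dp":[0.044,-0.024,-0.048],"turn":[-0.0496,0.199,-0.537],"claw":0.046},{"dp":[0.044,-0.024,-0.048],"turn":[-0.0496,0.199,-0.537],"claw":0.046},{"dp":[0.044,-0.024,-0.048],"turn":[-0.0496,0.199,-0.537],"claw":0.046}]'
python3 - <<'E'
from h import *
o=ctrl.get_obs(); print(o['ee_pos'],o['width'],o['ft_force'],Rv(o['orientation']).round(3).tolist(),o['qpos'])
d=snap('wrist','pics/w8.png')
cv2.imwrite('pics/w8b.png',cv2.resize(d['pixels'],None,fx=1.4,fy=1.4,interpolation=cv2.INTER_CUBIC))
E
```

```text
t: 8.85
ee_pos: [601.0, 83.7, 224.4]
orientation: [-1.341, -2.727, 0.348]
ft_force: [0.6, 0.2, 0.2]
width: 45.6
t: 9.45
ee_pos: [643.9, 59.4, 176.3]
orientation: [-1.852, -2.114, 0.469]
ft_force: [0.9, -0.5, -0.2]
width: 46.1
[643.8650449   59.44969942 176.34925786] 46.071211315311 [ 0.88707909 -0.48489375 -0.1803388 ] [[-0.131, 0.897, -0.423], [0.991, 0.12, -0.052], [0.004, -0.426, -0.905]] [ 0.08241247  0.71942275  1.25323644 -0.01714571  1.6085274  -0.04631665]
```

View pics/w8b.png

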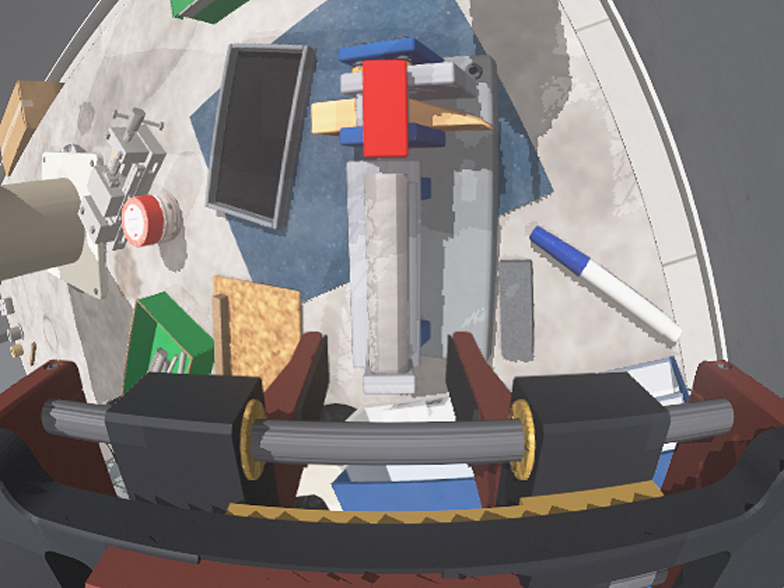

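```bash
python3 - <<'E'
from h import *
crop('pics/w8.png','pics/w8_c.png',235,20,365,290,2.6)
crop('pics/w8.png','pics/w8_d.png',240,90,330,285,4)
E
```

```text
(no output)
```

View pics/w8_d.png

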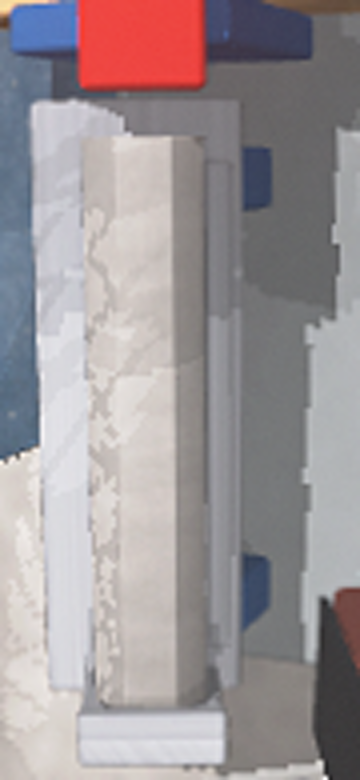

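```bash
python3 - <<'E'
from h import *
from scipy.optimize import least_squares
W=load('pics/w8.png'); x=lambda u,v:np.array((240+u/4,90+v/4))
o=ctrl.get_obs();T=Rv(o['orientation'])
for n in (22,28,33):
  ob=[(x(84,140),bed(-13,65,n)),(x(205,140),bed(13,65,n)),(x(97,690),bed(-13,-61.5,n)),(x(217,690),bed(13,-61.5,n))]
  r=least_squares(lambda p:np.concatenate([proj(W,fw(P,p),True)-q for q,P in ob]),[590,53,.13]); print(n,r.x.round(3),r.fun.round(1))
  Gp=r.x
  g=fw(bed(0,0,0),Gp); print('tool-frame bar origin',(T.T@(g-o['ee_pos'])).round(1))
# both edge heights, check fixture top features
for f in ((588.8,53.2,.13),(591,53.3,.13)):
    print([((proj(W,fw(P,f),True)-[240,90])*4).round().tolist() for P in (bed(-13,65,28),bed(13,65,28),bed(-13,-60,28),bed(13,-60,28))])
E
```

```text
22 [5.91897e+02 5.39700e+01 1.59000e-01] [ 0.3  1.4 -0.1  0.7  1.6 -1.  -1.3 -1.6]
tool-frame bar origin [  0.4   1.6 127.1]
28 [5.91601e+02 5.50190e+01 1.57000e-01] [-0.   0.2  0.1 -0.5  1.1  0.4 -1.3 -0.1]
tool-frame bar origin [  1.5   1.4 127.2]
33 [5.91348e+02 5.58940e+01 1.55000e-01] [-0.3 -0.9  0.4 -1.5  0.7  1.7 -1.3  1.2]
tool-frame bar origin [  2.4   1.3 127.3]
[[79.0, 147.0], [200.0, 147.0], [84.0, 688.0], [194.0, 688.0]]
[[88.0, 148.0], [210.0, 148.0], [92.0, 690.0], [202.0, 691.0]]
```

```bash
python3 - <<'E'
from h import *
T=Rv(ctrl.get_obs()['orientation']); print(T@[1,1.4,60],T@[1,1.4,117])
E
```

```text
[-24.12544835  -1.96978274 -54.92761325] [ -48.11380794   -4.9430228  -106.54852421]
```

```bash
python3 -m pendant '[{"dp":[-0.012,-0.001,-0.027],"turn":[0,0,0.012],"claw":0.046},{"dp":[-0.024,-0.002,-0.055],"turn":[0,0,0.012],"claw":0.046},{"dp":[-0.024,-0.002,-0.055],"turn":[0,0,0.012],"claw":0.046}]'
python3 - <<'E'
from h import *
o=ctrl.get_obs(); print(o['ee_pos'],o['width'],o['ft_force'],Rv(o['orientation']).round(3).tolist())
d=snap('wrist','pics/w9.png'); crop('pics/w9.png','pics/w9_d.png',200,80,360,300,3.5)
E
```

```text
t: 9.8
ee_pos: [616.9, 58.4, 121.9]
orientation: [-1.839, -2.126, 0.474]
ft_force: [-0.9, 0.7, -0.3]
width: 46.1
[616.87847398  58.41178169 121.85198364] 46.054444913842325 [-0.90160803  0.66478661 -0.26361577] [[-0.143, 0.894, -0.424], [0.99, 0.131, -0.058], [0.004, -0.428, -0.904]]
```

View pics/w9_d.png

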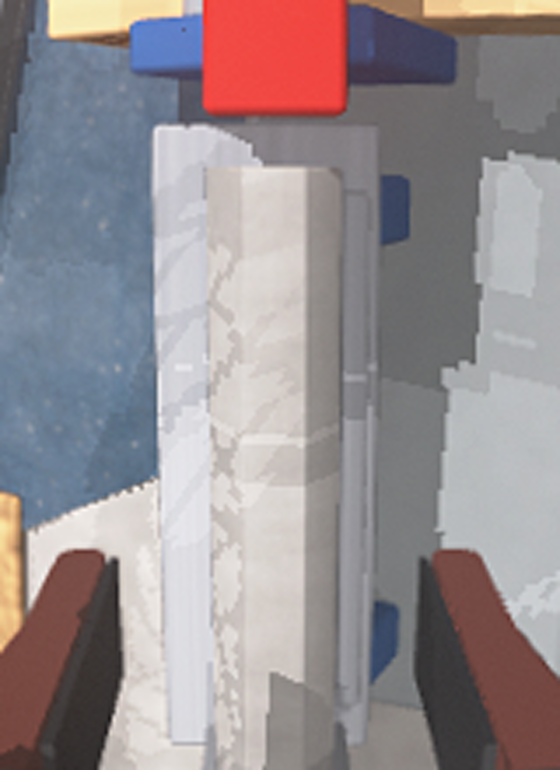

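```bash
python3 -m pendant '[{"dp":[-0.007,-0.001,-0.018],"turn":[0,0,0],"claw":0.046},{"dp":[-0.015,-0.002,-0.036],"turn":[0,0,0],"claw":0.046},{"dp":[-0.0233,-0.0032,-0.0520],"turn":[0,0,0],"claw":0.046},{"dp":[-0.0233,-0.0032,-0.0520],"turn":[0,0,0],"claw":0.046}]'
python3 - <<'E'
from h import *
o=ctrl.get_obs(); print(o['ee_pos'],o['width'],o['ft_force'],Rv(o['orientation']).round(3).tolist(),o['qpos'])
g=fw(bed(0,0,0),(591.6,54.5,.145)); T=Rv(o['orientation']); print(T.T@(g-o['ee_pos']))
d=snap('wrist','pics/w10.png'); crop('pics/w10.png','pics/w10_d.png',180,100,380,320,3.5)
E
```

```text
t: 10.25
ee_pos: [596.6, 54.9, 72.1]
orientation: [-1.843, -2.127, 0.47]
ft_force: [-0.6, 0.7, -0.1]
width: 45.7
[596.61341578  54.93191471  72.07497989] 45.67181058857308 [-0.6130448   0.67456938 -0.14799788] [[-0.141, 0.896, -0.42], [0.99, 0.13, -0.057], [0.004, -0.424, -0.906]] [ 0.08371806  0.76774329  1.42812361 -0.02174162  1.38336863 -0.05019442]
[ 0.24458418 -0.27552399 11.25568181]
```

View pics/w10_d.png

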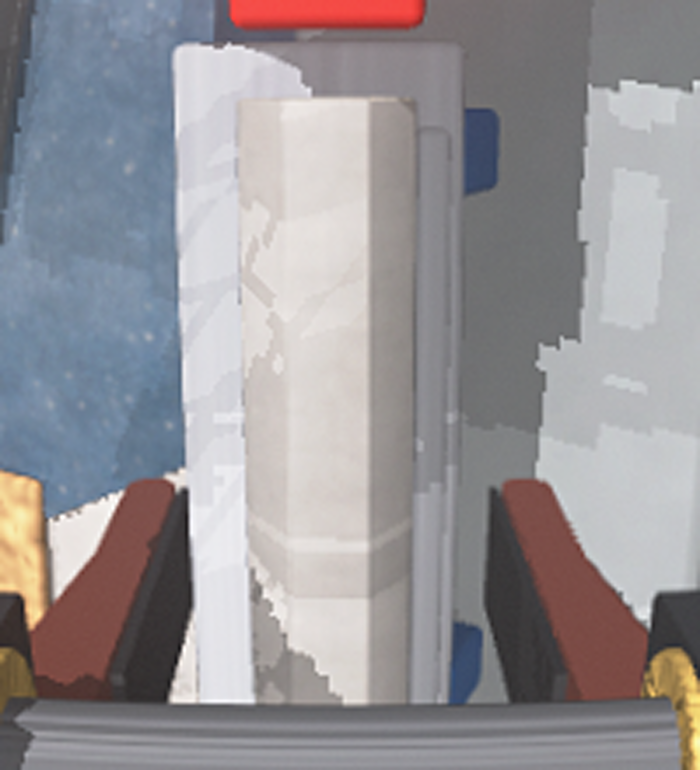

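```bash
python3 -m pendant '[{"dp":[-0.0008,0,-0.0015],"turn":[0,0,0],"claw":0.046},{"dp":[-0.0008,0,-0.0015],"turn":[0,0,0],"claw":0.015},{"dp":[-0.0008,0,-0.0015],"turn":[0,0,0],"claw":0.015},{"dp":[-0.0008,0,-0.0015],"turn":[0,0,0],"claw":0.015},{"dp":[-0.0008,0,-0.0015],"turn":[0,0,0],"claw":0.015},{"dp":[-0.0008,0,-0.0015],"turn":[0,0,0],"claw":0.015}]'
python3 - <<'E'
from h import *
o=ctrl.get_obs(); print(o['ee_pos'],o['width'],o['ft_force'],o['moment'],Rv(o['orientation']).round(3).tolist())
E
```

```text
t: 10.9
ee_pos: [596.6, 54.7, 71.9]
orientation: [-1.845, -2.126, 0.469]
ft_force: [-1.4, 0.3, 10.1]
width: 18.5
[596.57504987  54.67318355  71.8708456 ] 18.46570678473714 [-1.38323735  0.25552478 10.13113179] [-0.14999141  0.85059436 -0.08626964] [[-0.14, 0.897, -0.42], [0.99, 0.128, -0.056], [0.004, -0.424, -0.906]]
```

```bash
python3 - <<'E'
from h import *
d=snap('wrist','pics/w11.png'); crop('pics/w11.png','pics/w11_d.png',180,100,380,320,3.5)
snap('side','pics/s11.png'); crop('pics/s11.png','pics/s11_d.png',230,130,370,250,5.5)
o=ctrl.get_obs(); print(o['ee_pos'],o['width'],o['ft_force'])
E
```

```text
[596.57535042  54.67218794  71.86736161] 18.314689367056815 [-1.08853796  0.24134823 10.2234964 ]
```

View pics/w11_d.png

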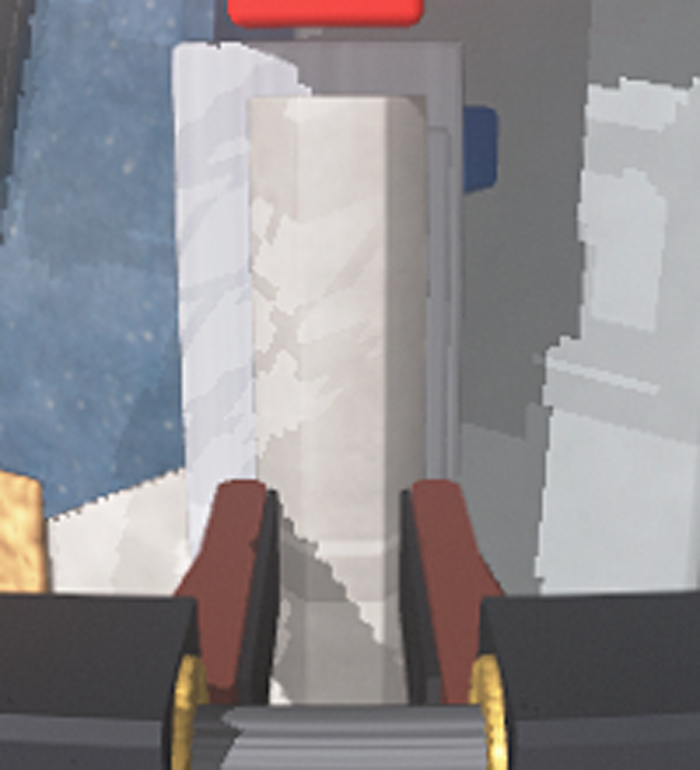

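View pics/s11_d.png

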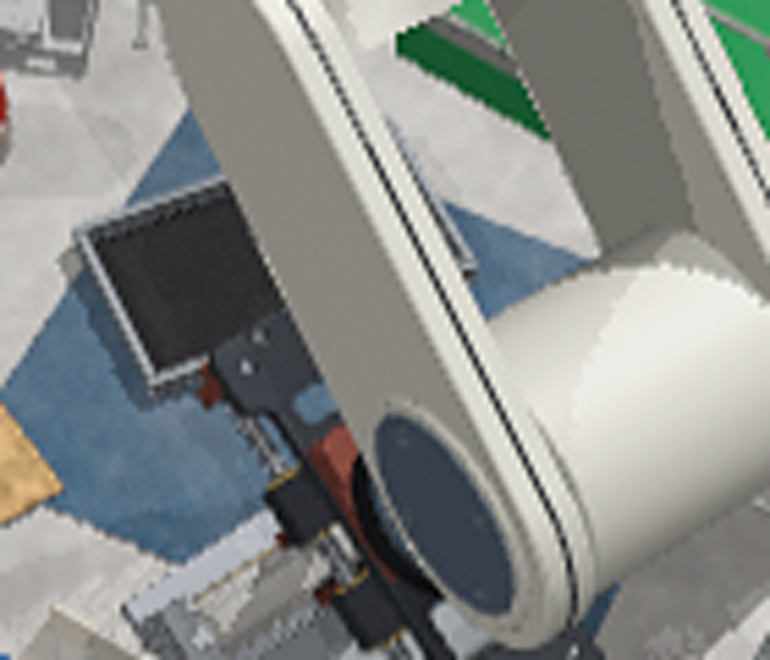

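```bash
python3 - <<'E'
from h import *
S=load('pics/s7.png'); T=np.array([[-0.929, -0.137, 0.343], [-0.13, 0.991, 0.045], [-0.346, -0.003, -0.938]]); P=np.array([502.15,154.83,141.8])
for q in [(0,-20,0),(0,20,0),(0,-33,0),(0,33,0),(0,-20,-19),(0,20,-19),(10,-20,0),(-10,-20,0)]:
    print(q,((proj(S,P+T@np.array(q))-[280,150])*9).round())
W=load('pics/w11.png'); o=ctrl.get_obs(); T=Rv(o['orientation'])
for q in [(0,-9,0),(0,9,0),(10,-9,0),(10,9,0),(10,9,-19),(10,-9,-19),(10,9,-40),(10,-9,-40)]:
    print(q,((proj(W,o['ee_pos']+T@np.array(q,float),True)-[180,100])*3.5).round())
W=load('pics/w10.png')
for q in [(10,-23,0),(10,23,0),(10,23,-19),(10,-23,-19),(10,23,-40),(10,-23,-40)]:
    print('w10',q,((proj(W,o['ee_pos']+T@np.array(q,float),True)-[180,100])*3.5).round())
E
```

```text
(0, -20, 0) [149. 200.]
(0, 20, 0) [271. 125.]
(0, -33, 0) [109. 225.]
(0, 33, 0) [309. 102.]
(0, -20, -19) [136. 141.]
(0, 20, -19) [259.  67.]
(10, -20, 0) [126. 184.]
(-10, -20, 0) [172. 216.]
(0, -9, 0) [285. 494.]
(0, 9, 0) [390. 494.]
(10, -9, 0) [284. 438.]
(10, 9, 0) [391. 438.]
(10, 9, -19) [396. 477.]
(10, -9, -19) [278. 477.]
(10, 9, -40) [404. 531.]
(10, -9, -40) [270. 531.]
w10 (10, -23, 0) [202. 439.]
w10 (10, 23, 0) [474. 440.]
w10 (10, 23, -19) [487. 479.]
w10 (10, -23, -19) [188. 478.]
w10 (10, 23, -40) [506. 532.]
w10 (10, -23, -40) [169. 531.]
```

```bash
python3 -m pendant '[{"dp":[0,0,0],"turn":[0,0,0],"claw":0.046},{"dp":[0,0,0],"turn":[0,0,0],"claw":0.046},{"dp":[0,0,0],"turn":[0,0,0],"claw":0.046},{"dp":[-0.0025,0,-0.007],"turn":[0,0,0],"claw":0.046},{"dp":[-0.0055,-0.0004,-0.0135],"turn":[0,0,0],"claw":0.046},{"dp":[-0.0055,-0.0004,-0.0135],"turn":[0,0,0],"claw":0.046}]'
python3 - <<'E'
from h import *
d=snap('wrist','pics/w12.png'); crop('pics/w12.png','pics/w12_d.png',180,100,380,320,3.5)
o=ctrl.get_obs(); print(o['ee_pos'],o['width'],o['ft_force'],Rv(o['orientation']).round(3).tolist())
E
```

```text
t: 11.6
ee_pos: [589.2, 54.1, 55.2]
orientation: [-1.843, -2.124, 0.472]
ft_force: [-0.2, 0.4, -0.6]
width: 46.0
[589.77434688  54.16083025  55.67859726] 45.82314052435178 [ 0.11809637  0.55857404 -0.10001405] [[-0.14, 0.896, -0.422], [0.99, 0.128, -0.056], [0.004, -0.426, -0.905]]
```

View pics/w12_d.png

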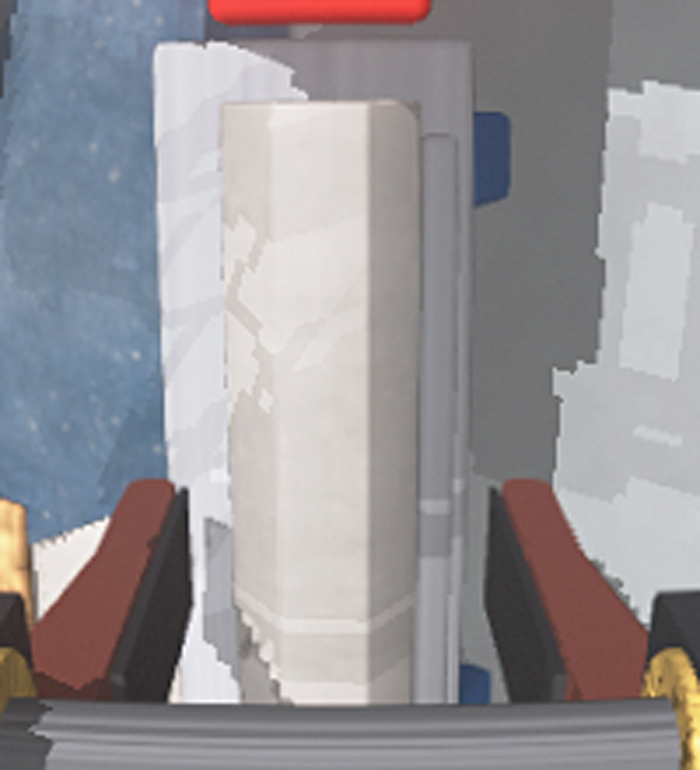

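```bash
python3 -m pendant '[{"dp":[0,0,0],"turn":[0,0,0],"claw":0.02},{"dp":[0,0,0],"turn":[0,0,0],"claw":0.02},{"dp":[0,0,0],"turn":[0,0,0],"claw":0.02},{"dp":[0,0,0],"turn":[0,0,0],"claw":0.02},{"dp":[0,0,0],"turn":[0,0,0],"claw":0.02}]'
python3 - <<'E'
from h import *
d=snap('wrist','pics/w13.png'); crop('pics/w13.png','pics/w13_d.png',180,100,380,320,3.5)
o=ctrl.get_obs(); print(o['ee_pos'],o['width'],o['ft_force'],Rv(o['orientation']).round(3).tolist())
E
```

```text
t: 12.15
ee_pos: [589.7, 54.1, 57.4]
orientation: [-1.843, -2.124, 0.472]
ft_force: [-2.8, -0.8, 5.2]
width: 25.9
[589.65440712  54.07584622  57.42400392] 25.754120067828914 [-3.49892597 -0.6915966   4.95484504] [[-0.14, 0.895, -0.423], [0.99, 0.128, -0.056], [0.004, -0.426, -0.905]]
```

View pics/w13_d.png

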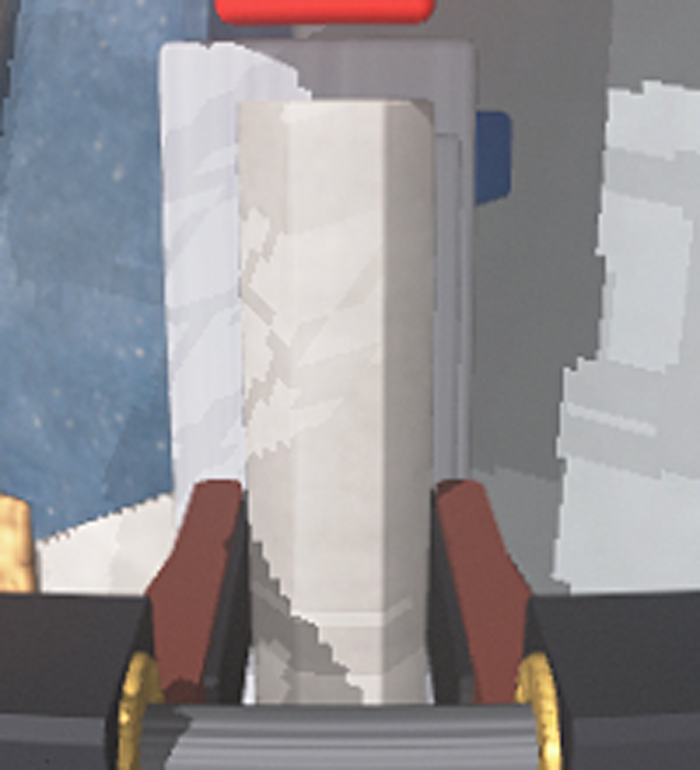

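```bash
python3 -m pendant '[{"dp":[-0.0004,0.003,0.0004],"turn":[0,0,0],"claw":0.02},{"dp":[-0.0008,0.0068,0.0005],"turn":[0,0,0],"claw":0.02},{"dp":[-0.0008,0.0068,0.0005],"turn":[0,0,0],"claw":0.02},{"dp":[-0.0008,0.0068,0.0005],"turn":[0,0,0],"claw":0.02}]'
python3 - <<'E'
from h import *
d=snap('wrist','pics/w14.png'); crop('pics/w14.png','pics/w14_d.png',180,20,380,320,2.5)
o=ctrl.get_obs(); print(o['ee_pos'],o['width'],o['ft_force'],Rv(o['orientation']).round(3).tolist())
E
```

```text
t: 12.6
ee_pos: [588.9, 59.5, 57.4]
orientation: [-1.844, -2.125, 0.474]
ft_force: [-2.7, -6.3, 3.1]
width: 25.8
[588.86886247  59.47282333  57.43140222] 25.75262121629784 [-2.75631617 -6.60607047  3.12817049] [[-0.141, 0.895, -0.422], [0.99, 0.128, -0.059], [0.002, -0.426, -0.905]]
```

View pics/w14_d.png

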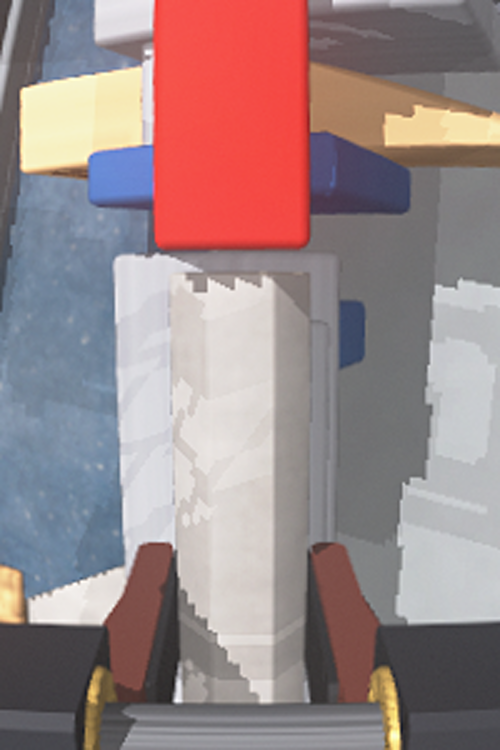

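```bash
python3 -m pendant '[{"dp":[-0.0002,0.0014,0.0003],"turn":[0,0,0],"claw":0.02},{"dp":[-0.0002,0.0014,0.0003],"turn":[0,0,0],"claw":0.02},{"dp":[0.002,0.0017,0.005],"turn":[0,0,0],"claw":0.02},{"dp":[0.0042,0.0019,0.01],"turn":[0,0,0],"claw":0.02},{"dp":[0.0084,0.0024,0.02],"turn":[0,0,0],"claw":0.02}]'
python3 - <<'E'
from h import *
d=snap('wrist','pics/w15.png'); crop('pics/w15.png','pics/w15_d.png',180,20,380,320,2.5)
o=ctrl.get_obs(); print(o['ee_pos'],o['width'],o['ft_force'],o['moment'],Rv(o['orientation']).round(3).tolist())
E
```

```text
t: 13.15
ee_pos: [598.4, 63.7, 76.7]
orientation: [-1.845, -2.125, 0.469]
ft_force: [0.1, 0.3, -6.3]
width: 25.6
[600.59860865  63.93135306  79.03167814] 25.901959536326377 [ 1.44101909  0.44046065 -4.89326336] [ 0.08297636 -0.72724109  0.0433378 ] [[-0.14, 0.898, -0.417], [0.99, 0.129, -0.056], [0.004, -0.42, -0.907]]
```

View pics/w15_d.png

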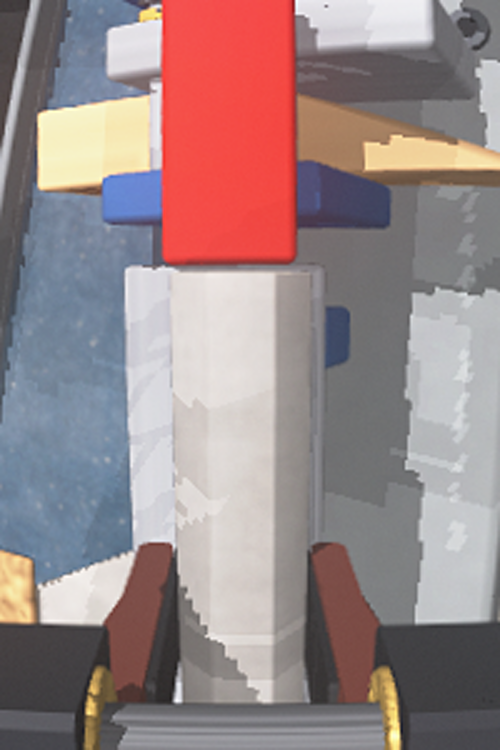

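```bash
python3 -m pendant '[{"dp":[0.010,0.001,0.022],"turn":[0,0,0],"claw":0.02},{"dp":[0.022,0.003,0.048],"turn":[0,0,0],"claw":0.02},{"dp":[0.032,0.004,0.075],"turn":[0,0,0],"claw":0.02},{"dp":[0.036,0.004,0.105],"turn":[0,0,0],"claw":0.02},{"dp":[0.036,0.004,0.13],"turn":[0,0,0],"claw":0.02},{"dp":[0.036,0.004,0.13],"turn":[0,0,0],"claw":0.02}]'
python3 - <<'E'
from h import *
from scipy.spatial.transform import Rotation as Ro
o=ctrl.get_obs(); print(o['ee_pos'],o['width'],o['ft_force'],o['qpos']); T=Rv(o['orientation'])
p=-.078; y=np.array([np.cos(p),np.sin(p),0]);z=np.array([0,0,-1.]);G=np.c_[np.cross(y,z),y,z]
r=Ro.from_matrix(G@T.T).as_rotvec(); print(r,np.linalg.norm(r))
print((np.array([413,141,120])-o['ee_pos'])/1000)
d=snap('side','pics/s16.png')
E
```

```text
t: 13.8
ee_pos: [637.2, 68.0, 211.3]
orientation: [-1.849, -2.131, 0.461]
ft_force: [1.2, 0.6, -5.5]
width: 25.7
[637.16274417  67.9542556  211.34168151] 25.704362808324603 [ 1.2296233   0.55639813 -5.50344564] [ 0.09569593  0.67181925  1.25503168 -0.01560808  1.64353955 -0.04333179]
[ 0.0100934  -0.42980331 -0.21590305] 0.48108927304620597
[-0.22416274  0.07304574 -0.09134168]
```

View pics/s16.png

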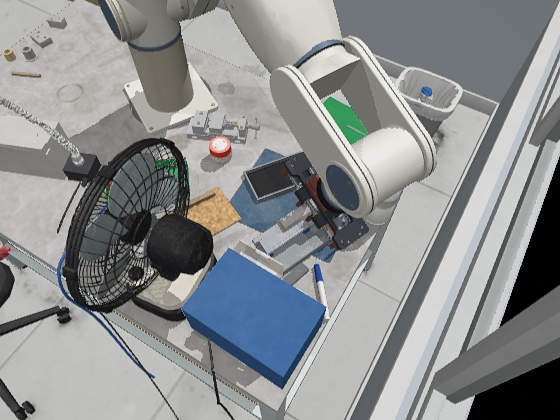

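```bash
python3 -m pendant '[{"dp":[-0.035,0.008,0],"turn":[0.002,-0.107,-0.054],"claw":0.02},{"dp":[-0.075,0.02,0],"turn":[0.005,-0.215,-0.108],"claw":0.02},{"dp":[-0.115,0.035,0],"turn":[0.0075,-0.322,-0.162],"claw":0.02},{"dp":[-0.155,0.05,0],"turn":[0.010,-0.430,-0.216],"claw":0.02},{"dp":[-0.195,0.063,-0.02],"turn":[0.010,-0.430,-0.216],"claw":0.02},{"dp":[-0.224,0.073,-0.055],"turn":[0.010,-0.430,-0.216],"claw":0.02},{"dp":[-0.224,0.073,-0.085],"turn":[0.010,-0.430,-0.216],"claw":0.02},{"dp":[-0.224,0.073,-0.09],"turn":[0.010,-0.430,-0.216],"claw":0.02}]'
python3 - <<'E'
from h import *
o=ctrl.get_obs(); print(o['ee_pos'],o['width'],o['ft_force'],o['qpos'],Rv(o['orientation']).round(3).tolist())
d=snap('wrist','pics/w17.png'); snap('side','pics/s17.png'); snap('scene','pics/c17.png')
cv2.imwrite('pics/w17b.png',cv2.resize(d['pixels'],None,fx=1.4,fy=1.4,interpolation=cv2.INTER_CUBIC))
crop('pics/s17.png','pics/s17_d.png',230,130,370,250,5.5)
crop('pics/c17.png','pics/c17_d.png',150,130,300,270,5)
E
```

```text
t: 14.65
ee_pos: [406.0, 139.7, 114.0]
orientation: [-2.298, -2.128, 0.02]
ft_force: [1.2, -0.3, -6.2]
width: 25.5
[406.0317951  139.66324232 113.95298264] 25.514497987855233 [ 1.16285605 -0.3492084  -6.23458951] [0.30109945 0.29014885 2.10285243 0.00465412 0.76423629 0.37466919] [[0.077, 0.997, -0.016], [0.997, -0.077, -0.002], [-0.003, -0.016, -1.0]]
```

View pics/w17b.png

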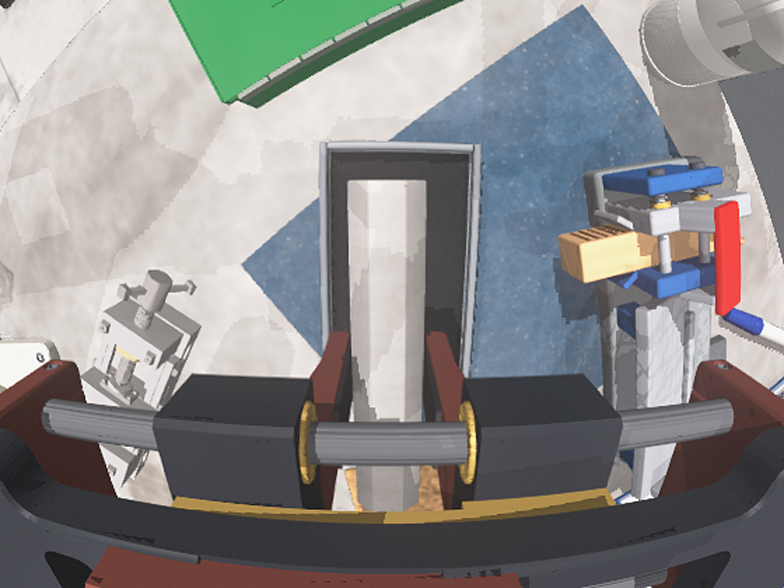

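View pics/s17_d.png

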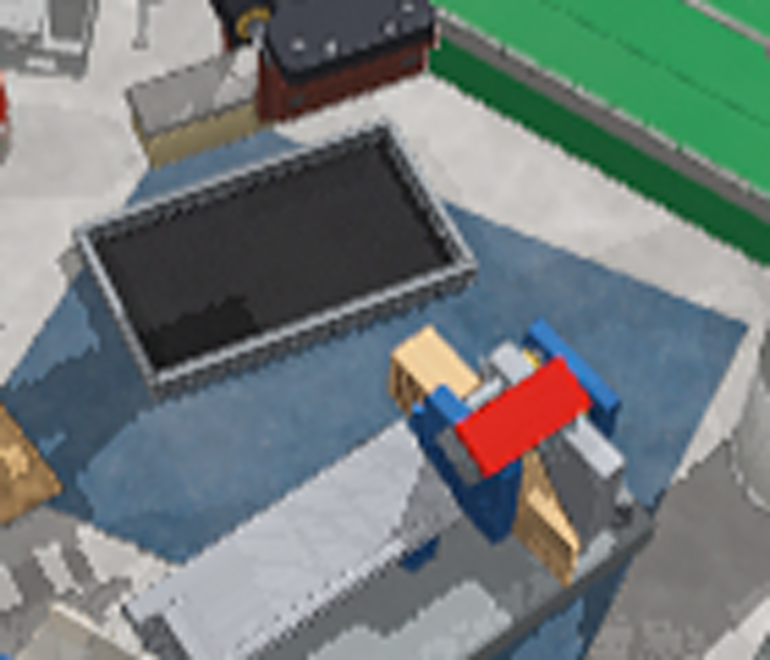

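View pics/c17_d.png

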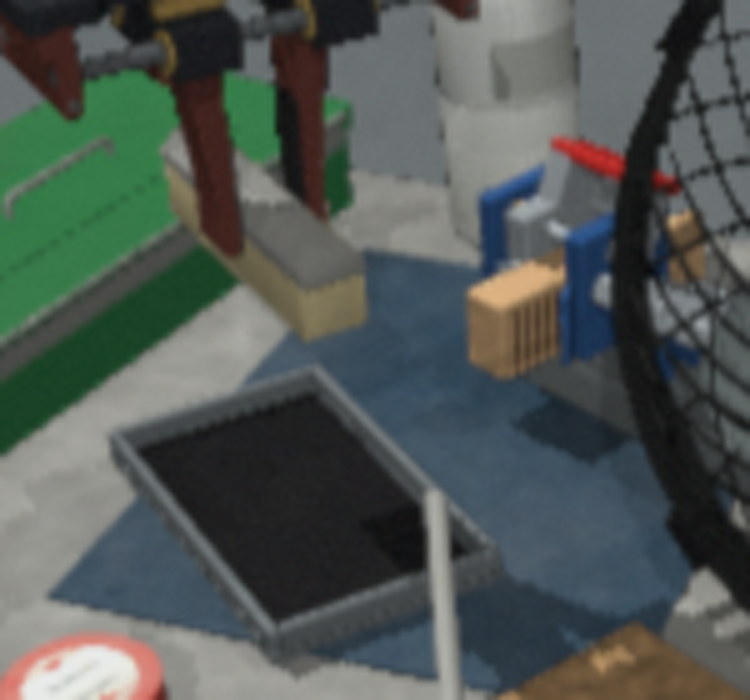

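```bash
python3 -m pendant '[{"dp":[0.004,0.001,-0.02],"turn":[0,-0.015,0],"claw":0.02},{"dp":[0.007,0.0013,-0.045],"turn":[0,-0.015,0],"claw":0.02},{"dp":[0.007,0.0013,-0.07],"turn":[0,-0.015,0],"claw":0.02},{"dp":[0.007,0.0013,-0.088],"turn":[0,-0.015,0],"claw":0.02},{"dp":[0.007,0.0013,-0.098],"turn":[0,-0.015,0],"claw":0.02},{"dp":[0.007,0.0013,-0.098],"turn":[0,-0.015,0],"claw":0.02}]'
python3 - <<'E'
from h import *
o=ctrl.get_obs(); print(o['ee_pos'],o['width'],o['ft_force'],Rv(o['orientation']).round(3).tolist())
snap('side','pics/s18.png'); snap('scene','pics/c18.png')
crop('pics/s18.png','pics/s18_d.png',230,130,370,250,5.5)
crop('pics/c18.png','pics/c18_d.png',150,130,300,270,5)
E
```

```text
t: 15.4
ee_pos: [418.0, 141.7, 18.9]
orientation: [2.304, 2.13, 0.008]
ft_force: [-0.1, 0.2, -6.4]
width: 25.9
[418.00898365 141.66490317  18.86466181] 25.865747779829576 [-0.0626673   0.15383824 -6.44376553] [[0.079, 0.997, 0.006], [0.997, -0.079, 0.001], [0.001, 0.006, -1.0]]
```

View pics/c18_d.png

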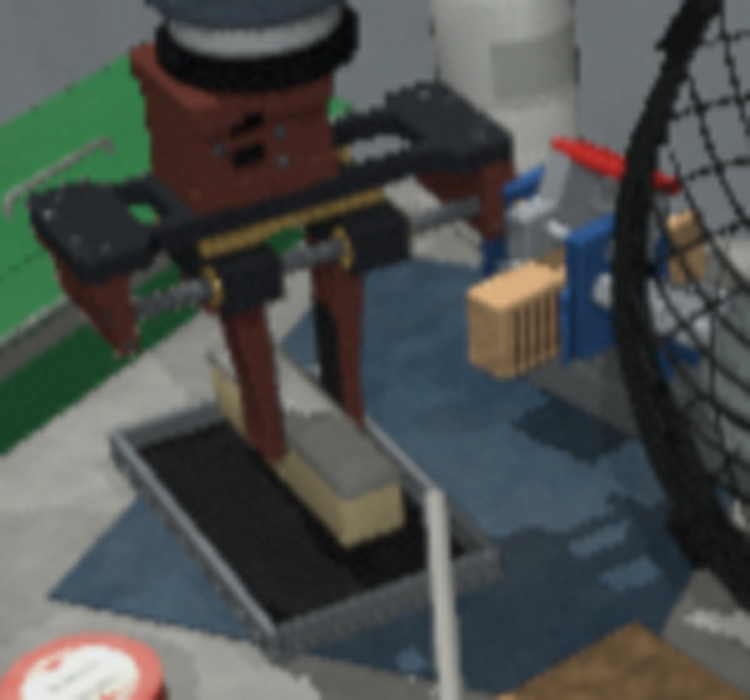

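View pics/s18_d.png

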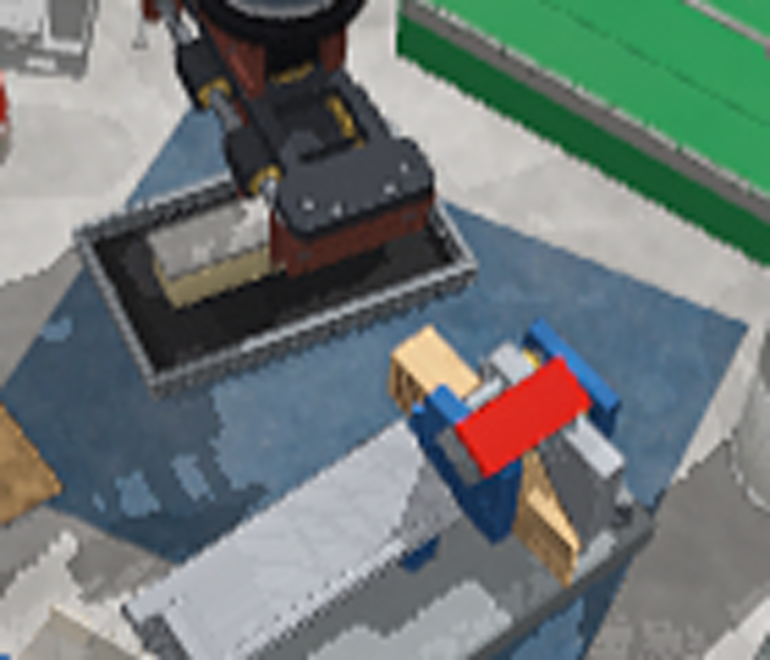

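```bash
python3 -m pendant '[{"dp":[-0.002,0,-0.005],"turn":[0,0,0],"claw":0.02},{"dp":[-0.004,0,-0.010],"turn":[0,0,0],"claw":0.02},{"dp":[-0.004,0,-0.010],"turn":[0,0,0],"claw":0.02}]'; python3 -m pendant '[{"dp":[0,0,-0.002],"turn":[0,0,0],"claw":0.02},{"dp":[0,0,-0.004],"turn":[0,0,0],"claw":0.02},{"dp":[0,0,-0.004],"turn":[0,0,0],"claw":0.02}]'
```

```text
t: 15.8
ee_pos: [412.7, 141.6, 8.9]
orientation: [2.304, 2.131, 0.007]
ft_force: [-1.5, 0.2, -6.4]
width: 25.8
t: 16.1
ee_pos: [413.4, 141.8, 5.0]
orientation: [2.304, 2.13, 0.008]
ft_force: [0.2, -0.8, -6.6]
width: 25.6
```

```bash
python3 -m pendant '[{"dp":[0,0,-0.0015],"turn":[0,0,0],"claw":0.02},{"dp":[0,0,-0.0025],"turn":[0,0,0],"claw":0.02},{"dp":[0,0,-0.0025],"turn":[0,0,0],"claw":0.02}]'; python3 - <<'E'
from h import *
snap('scene','pics/c19.png')
crop('pics/c19.png','pics/c19_d.png',160,190,260,270,7.5)
E
```

```text
t: 16.4
ee_pos: [413.3, 141.8, 2.5]
orientation: [2.304, 2.13, 0.008]
ft_force: [0.4, 0.1, -6.2]
width: 25.9
```

View pics/c19_d.png

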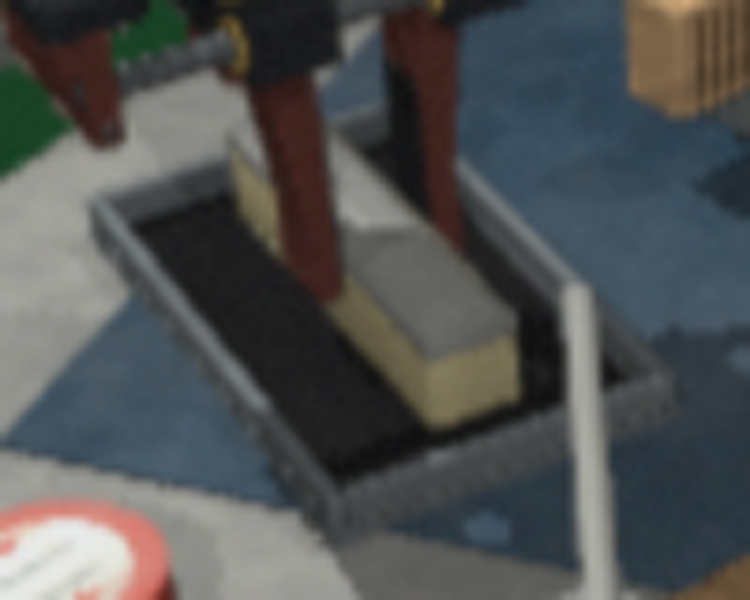

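```bash
python3 -m pendant '[{"dp":[0,0,-0.001],"turn":[0,0,0],"claw":0.02},{"dp":[0,0,-0.002],"turn":[0,0,0],"claw":0.02},{"dp":[0,0,-0.002],"turn":[0,0,0],"claw":0.02}]';python3 -m pendant '[{"dp":[0,0,-0.001],"turn":[0,0,0],"claw":0.02},{"dp":[0,0,-0.002],"turn":[0,0,0],"claw":0.02},{"dp":[0,0,-0.002],"turn":[0,0,0],"claw":0.02}]'
```

```text
t: 16.75
ee_pos: [413.4, 141.8, 0.6]
orientation: [2.304, 2.13, 0.009]
ft_force: [0.0, 0.1, -5.7]
width: 25.8
t: 17.05
ee_pos: [413.6, 141.7, 0.2]
orientation: [2.303, 2.13, 0.009]
ft_force: [-5.9, -2.7, 24.4]
width: 25.7
```

```bash
python3 -m pendant '[{"dp":[0,0,0.0013],"turn":[0,0,0],"claw":0.02},{"dp":[0,0,0.0013],"turn":[0,0,0],"claw":0.02}]';python3 -m pendant '[{"dp":[0,0,0],"turn":[0,0,0],"claw":0.042},{"dp":[0,0,0],"turn":[0,0,0],"claw":0.042},{"dp":[0,0,0],"turn":[0,0,0],"claw":0.042},{"dp":[0,0,0.02],"turn":[0,0,0],"claw":0.042},{"dp":[0,0,0.06],"turn":[0,0,0],"claw":0.042},{"dp":[0,0,0.1],"turn":[0,0,0],"claw":0.042},{"dp":[0,0,0.15],"turn":[0,0,0],"claw":0.042},{"dp":[0,0,0.18],"turn":[0,0,0],"claw":0.042}]'
python3 - <<'E'
from h import *
o=ctrl.get_obs(); print(o['ee_pos'],o['width'],o['ft_force'])
d=snap('wrist','pics/w20.png'); snap('side','pics/s20.png'); snap('scene','pics/c20.png')
cv2.imwrite('pics/w20b.png',cv2.resize(d['pixels'],None,fx=1.4,fy=1.4,interpolation=cv2.INTER_CUBIC))
crop('pics/c20.png','pics/c20_d.png',150,130,300,270,5)
crop('pics/s20.png','pics/s20_d.png',230,130,370,250,5.5)
E
```

```text
t: 17.25
ee_pos: [413.6, 141.8, 0.3]
orientation: [2.303, 2.13, 0.01]
ft_force: [-1.4, -1.6, 6.8]
width: 25.7
t: 18.05
ee_pos: [414.3, 142.1, 183.1]
orientation: [2.302, 2.129, 0.014]
ft_force: [1.1, 0.4, -0.5]
width: 41.8
[414.34432309 142.11315865 183.0843879 ] 41.841403584568496 [ 1.10144578  0.42602497 -0.45460542]
```

View pics/w20b.png

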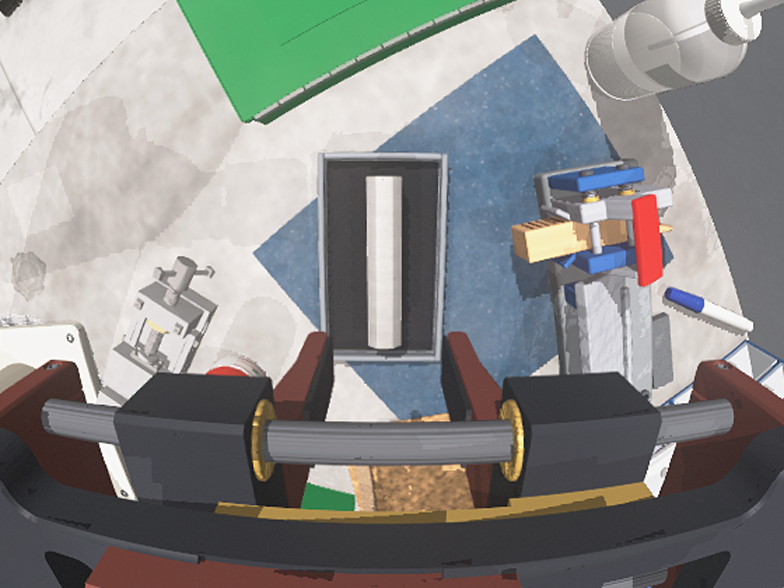

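View pics/c20_d.png

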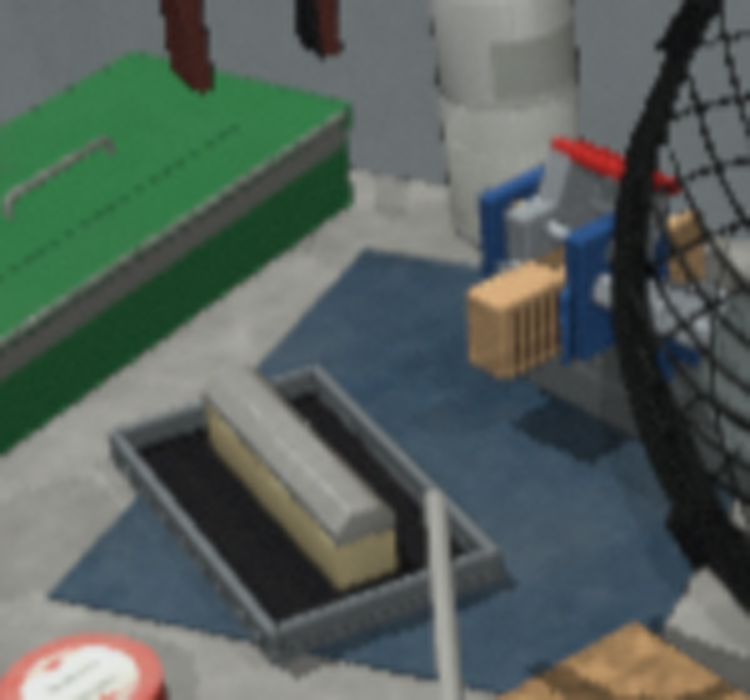

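View pics/s20_d.png

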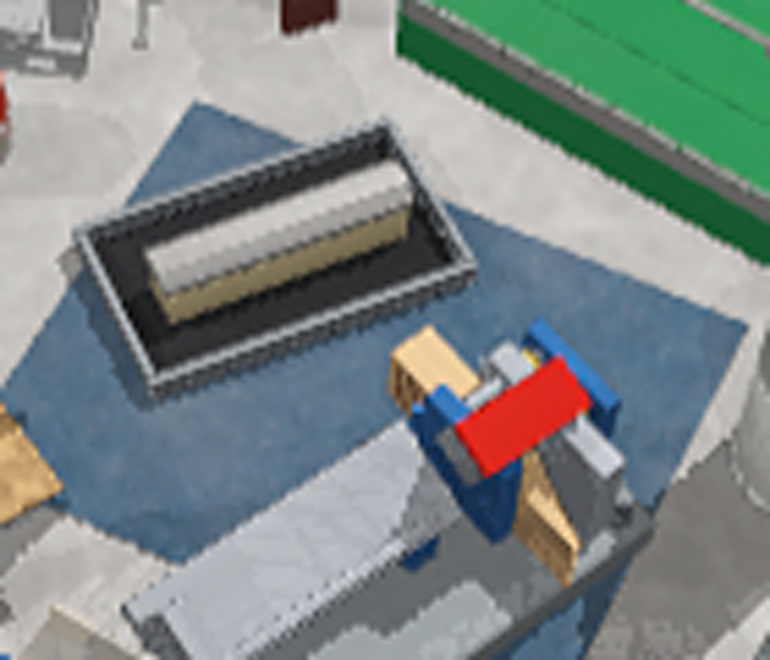

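```bash
python3 - <<'E'
from h import *
W=load('pics/w20.png')
q=lambda u,v:(u/1.4,v/1.4)
A=atz(W,*q(384,177),40,True);B=atz(W,*q(385,348),38,True);print(A,B,(A+B)/2)
c=[atz(W,*q(*z),16,True) for z in [(320,155),(446,154),(440,359),(322,357)]];print(np.mean(c,0))
E
```

```text
[418.7869954 207.5680645  40.       ] [409.25210231  78.23060826  38.        ] [414.01954886 142.89933638  39.        ]
[412.05420434 142.69198941  16.        ]
```

Bar centred within 2 mm of the tray centre, flat; the wedge still holds the catch. Handing in.

```bash
python3 -c "
from workcell import ctrl
print(ctrl.close_job())"
```

```text
the job is handed in; nothing more can be done
None
```

The job is done and handed in at about 18 s of the 61 s allowed; no verdict was reported.

**What I did**
- **Wedge:** I pushed it tip first into the channel until its full thickness held the catch open, then let go of it.
- **Bar:** I gripped it, slid it about 7 mm toward the catch and lifted it out along the bed's normal. I set it down in the tray with about 30 N of contact and released it.

**Last checks**
- **Bar:** It lies flat with its bronze side down, about 2 mm from the tray centre in the last wrist picture.
- **Wedge and catch:** The wedge still holds the catch open in both outside views. I judged the opening by eye at about 14 mm and did not measure it again.
- **Robot:** The gripper is clear above the tray, with about 0 N at the wrist.
- **Stones and bottle:** I had no contact with them that I noticed. I did not measure their positions again at the end.

**What disagreed along the way**
- **Finger length:** The fingers ended roughly 10 to 19 mm short of the stated tool point. My first grip therefore caught only the bar's chamfered top (18 mm opening) and shifted it about 2 mm in the bed. I opened, went about 15 mm deeper and regripped at the full 26 mm.
- **Fixture position:** The cameras differed by about 2 to 3 mm and 0.03 rad on where the fixture stood.

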